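# Stack instrument cassettes in the strapping jig and set its hold-down stop

### The arm

A 6-joint arm with a two-finger parallel gripper is mounted at the origin on the work surface. World frame = base frame: x ahead of the robot, y to its left, z up, the work surface at z = 0. Lengths are in mm, angles in degrees, forces in N, time in s.
With the tool pointing down it reaches from about 300 to 850 mm from the base axis. Payload 4.2 kg.
Tool frame: the origin (TCP) lies at the centre of the arm's flange, where the gripper is bolted on; the fingertips stand 191 mm ahead of it and the grasp point (between the pads) lies 172 mm ahead of it; z points along the fingers, y is the direction in which the jaws open and shut (so a half turn about z gives the same grasp; the last joint's range is limited). The gripper opens to 91 mm and grips with 3 to 60 N. Pads are 32 mm wide; open, the fingers measure 118 mm over their backs; the gripper's body (76 mm by 178 mm) begins 60 mm behind the grasp point.
Start: joints at [71.161, 18.312, 89.639, -0, 72.044, -1.146], TCP at [174.748, 547.801, 404.776] pointing down, gripper open.
Joint ranges: [-177.97, 177.97], [-48.28, 115.42], [12.27, 149.76], [-77.06, 257.06], [2.81, 150.46], [-146.56, 146.56]. Speed limits (degrees/s): [147.25, 147.25, 180, 180, 180, 180].

### API

Orientations are given as [roll, pitch, yaw] about the fixed x, y, z axes, in that order (R = Rz(yaw) Ry(pitch) Rx(roll)).
In Python, from workcell import status, vision, ticket gives the robot as it stands.
- The arm moves only by the shell command python3 -m jog 'ROWS' [FORCE]. ROWS is JSON, a list of rows, each a list of 7 numbers: the finger opening in m, from 0 to 0.0912, then the shift along the tool's x, y, z in m, then the turn, a rotation vector about the tool's x, y, z in rad. A call has 1 to 12 rows; each row shifts and turns the commanded pose from where the row before left it, along the tool's axes as they then stand; what a row does not reach is not made up. A row lasts 1/8 s, in which the tool goes at most 62.5 mm and 10.7 degrees, less where a joint would pass 70% of its speed; a pose out of reach is approached as far as the arm can. A call with a gripper value outside its range is refused whole. The fingers move at their own pace and stop on an object; FORCE is the grip in N (left out, the last holds). Time passes only in rows, so rows that do not move let the fingers close. It gives the time, the measured TCP pose, the force and the opening at its end, in the units of the state.
- status.state(): the state, without advancing time (a new reading comes with each control period).
- vision.grab_frame(name): name is "scene" or "top"; returns a dict with "color" (420x560x3 uint8, blue, green, red), "depth" (420x560 float32, mm along the optical axis (not along the pixel's ray), 0 where there is no reading), "fov_y" (degrees; the focal length in pixels is half the picture's height over the tangent of half this angle, whatever the lens; pixels are square), "cx", "cy" (the principal point, pixels), "pose" (4x4, takes a point from camera to world coordinates). Camera axes: x right, y down, z forward; pixel columns grow to the right and rows downward; lengths in mm; the calibration is good to about 2 mm. A picture is of the moment at which its call begins.
- ticket.job_done(): hands the job in, once; it reports no verdict.
Trained networks look in the newest picture that a camera, given by its name, has taken for a name from the list of things; names that differ only in an ending like _2 or _b are one class to them, and where a whole thing is asked for, a point or a joint stands for the part that bears it (a point fixed in the world has none). Each returns a list of dicts, best first, with "p" (0 to 1); they miss things now and then, are a little off and sometimes report something else, mostly with a low value. They report only what shows in the picture. A call takes as long as a camera call. They do not tell look-alikes from the thing itself.
- vision.find_in(camera, label): "location" ([x, y, z] in mm, in world coordinates, good to about 4 mm: the middle of the surface that is visible of it).
- vision.silhouettes(camera, label): "pixels" (420x560 bool, what is visible of it).
The state is a dict: "time_s": time; "qpos": joint angles; "qvel": joint speeds; "effort": joint torques, N m; "ee_pos": TCP position; "ee_rot": TCP orientation; "force": force on the tool from outside, world axes, zero at the start; "torque": the same for the moment, N m; "gripper_width": finger opening in mm.
Only numpy, scipy, OpenCV 4.12 (cv2) and the standard library are available. Lean on these libraries where they do the work, as an engineer would, in place of code of your own. Each camera call takes 0.05 s, during which the arm holds its last target.

### The job

Stack every instrument cassette that lies on the table squarely on top of one another in the nest of the strapping jig, and only then swing the toggle clamp over onto the stack so that it presses on the top cassette. With the clamp on and the lock lever still open, lower the depth stop until its foot rests on the top cassette, then swing the lock lever right across to lock it, and last throw the clamp fully back so that the stack, held by the stop, is free for strapping. Leave the bottle, the basin and the jar where they stand.

Things in the scene. Friction and masses are not known exactly. Their poses are not given: they have to be found in the camera images.
- cassette1_center (a point): centre of instrument cassette 1 (may be absent): a closed flat steel box with dark slots in both faces (either may be up), 60 mm along its own x, 190 mm along its own y, 22 mm high (z), 0.2 to 0.4 kg. All are alike, the order is free. It starts flat on the table, its long axis roughly crosswise (along world y)
- cassette1: the same cassette 1; this origin is the centre of its underside
- cassette2_center (a point): centre of instrument cassette 2 (may be absent): a closed flat steel box with dark slots in both faces (either may be up), 60 mm along its own x, 190 mm along its own y, 22 mm high (z), 0.2 to 0.4 kg. All are alike, the order is free. It starts flat on the table, its long axis roughly crosswise (along world y)
- cassette2: the same cassette 2; this origin is the centre of its underside
- cassette3_center (a point): centre of instrument cassette 3 (may be absent): a closed flat steel box with dark slots in both faces (either may be up), 60 mm along its own x, 190 mm along its own y, 22 mm high (z), 0.2 to 0.4 kg. All are alike, the order is free. It starts flat on the table, its long axis roughly crosswise (along world y)
- cassette3: the same cassette 3; this origin is the centre of its underside
- cassette4_center (a point): centre of instrument cassette 4 (may be absent): a closed flat steel box with dark slots in both faces (either may be up), 60 mm along its own x, 190 mm along its own y, 22 mm high (z), 0.2 to 0.4 kg. All are alike, the order is free. It starts flat on the table, its long axis roughly crosswise (along world y)
- cassette4: the same cassette 4; this origin is the centre of its underside
- nest (a point): centre of the nest floor of the strapping jig, 8 mm above the table. Axes are the jig's: z up, x away from the robot at yaw 0, y towards the clamp's pedestal. Cassettes lie here along y, either way round. Four upright steel corner guides, 84 mm higher than this floor, flared outward at the top, leave 5 mm play on each side of a cassette; the middle 150 mm of its long sides is free for fingers
- jig: the fixed jig, an aluminium plate 110 x 420 x 8 mm; origin under the nest's centre, on the table. In its axes: clamp pedestal at y 145 to 191 mm, stop post at y -150 mm. The raised stop's foot overhangs the nest's -y end, so bring cassettes in level from the jig's -x side, above the guides and below the foot, then set them down between the guides; do not lower them past the foot
- clamp (a joint): angle of the toggle clamp's arm about a level hinge: 0 = level over the nest, pointing along the jig's -y; positive = raised; 2.0 = thrown back past upright, end stop (starts at 1.85 to 2.0). Its weight drives it away from upright (1.57, dead centre) to either side, with up to about 4 N at the grip bar. It rests on two cassettes near -0.23 rad, on three near 0, on four near 0.23
- clamp_bar (a point): middle of the clamp's grip bar: round, 14 mm thick, along the jig's x at the end of the arm, 150 mm from the hinge; 70 mm of it is free between the two arm bars. It stays level at all angles: pinch it from above, fingers closing along the jig's y, and carry it round the arc while it turns between the fingers. A cross plate lies 55 mm nearer the hinge
- clamp_hinge (a point): middle of the clamp's hinge axis, fixed on the jig at y 165 mm, 116 mm above the nest floor
- clamp_pad (a point): the clamp's round rubber pad, 28 mm wide; point in the middle of its underside, 95 mm from the hinge along the arm and 50 mm below the arm's centre line
- stop (a joint): travel of the depth stop in m: 0 = fully raised (foot 215 mm above the table; starts at 0 to 0.03), grows as it is pushed down, at most 0.175. It keeps its place by friction: about 3 N pushes it down, about 9 N lifts it
- stop_knob (a point): middle of the flat top of the stop's black round knob, 40 mm wide, above the stop's post; push down here. It is 84 mm above the underside of the foot
- stop_foot (a point): the stop's round foot, 18 mm wide; point in the middle of its underside. It hangs from an arm (16 mm thick, 30 mm wide, its underside 28 mm above this point) that reaches from the post along the jig's +y to 78 mm from the nest's centre, over the -y end of the nest
- lock (a joint): angle of the stop's lock lever about an upright axis: 0 = open, the lever points along the jig's -y (starts at 0 to 0.25); 1.57 = locked, points along the jig's -x, towards the robot (end stop 1.6). It turns clockwise seen from above. It stays where it is left; about 2 N at the peg turns it
- lock_peg (a point): the lock lever's upright black peg, 16 mm thick, 75 mm from the pivot; this point is 18 mm below the peg's top, 77 mm above the table, with 22 mm of free peg below it. It can be pinched or pushed from above
- lock_pivot (a point): the lock lever's pivot axis at the same height as lock_peg
- spray_bottle: bystander: clear bottle 64 mm wide, 150 mm high; origin at its underside
- basin: bystander: steel bowl 120 mm wide, 50 mm high; origin at its underside
- jar: bystander: glass jar 70 mm wide, 90 mm high; origin at its underside
Things that resemble listed ones, but are neither listed nor needed, are in the scene too. What is shaped like the cassette3 but red is not meant. Leave any yellow look-alike of the cassette4 alone.

How it is judged (in metres and radians):
On the way, in this order (a step that is already met when the one before it is completed fails the run):
1. all the cassettes present lie flat, square and released in one stack in the nest, with the clamp still thrown back and the lock lever open (horizontal distance between each of cassette1_center, cassette2_center, cassette3_center, cassette4_center and nest below 0.012 m and (angle between cassette1_center's own z axis and vertical below 0.08 rad or angle between cassette1_center's own z axis and vertical above 3.06 rad) and angle between the y axis of each of cassette1_center, cassette2_center, cassette3_center, cassette4_center and the y axis of nest, either way round below 0.12 rad and (angle between cassette2_center's own z axis and vertical below 0.08 rad or angle between cassette2_center's own z axis and vertical above 3.06 rad) and (angle between cassette3_center's own z axis and vertical below 0.08 rad or angle between cassette3_center's own z axis and vertical above 3.06 rad) and (angle between cassette4_center's own z axis and vertical below 0.08 rad or angle between cassette4_center's own z axis and vertical above 3.06 rad) and linear speed of each of cassette1, cassette2, cassette3, cassette4 below 0.02 m/s and contact force between the fingers and cassette1 below 0.3 N and contact force between the fingers and cassette2 below 0.3 N and contact force between the fingers and cassette3 below 0.3 N and contact force between the fingers and cassette4 below 0.3 N and value of joint clamp above 1.4 rad and value of joint lock below 0.6 rad), for 0.3 s.
2. the clamp's pad presses on the stack ((contact force between clamp and cassette1 above 1 N or contact force between clamp and cassette2 above 1 N or contact force between clamp and cassette3 above 1 N or contact force between clamp and cassette4 above 1 N) and value of joint clamp below 0.4 rad), for 0.3 s.
3. with the clamp on and the lock lever open, the foot of the stop touches the stack ((contact force between clamp and cassette1 above 1 N or contact force between clamp and cassette2 above 1 N or contact force between clamp and cassette3 above 1 N or contact force between clamp and cassette4 above 1 N) and (contact force between stop and cassette1 above 0.2 N or contact force between stop and cassette2 above 0.2 N or contact force between stop and cassette3 above 0.2 N or contact force between stop and cassette4 above 0.2 N) and value of joint lock below 0.6 rad), for 0.2 s.
4. with the clamp on and the foot touching, the lock lever is swung across ((contact force between clamp and cassette1 above 1 N or contact force between clamp and cassette2 above 1 N or contact force between clamp and cassette3 above 1 N or contact force between clamp and cassette4 above 1 N) and (contact force between stop and cassette1 above 0.2 N or contact force between stop and cassette2 above 0.2 N or contact force between stop and cassette3 above 0.2 N or contact force between stop and cassette4 above 0.2 N) and value of joint lock above 1.35 rad), for 0.2 s.
At the end, for the whole second after the job is handed in: Every cassette present is at rest in the stack (within 12 mm of the nest's centre in plan, flat within 0.08 rad, either face up, long axis within 0.12 rad of the nest's), the foot touches the stack, the lock lever is across (over 1.35 rad), the clamp is thrown back (over 1.75 rad) (horizontal distance between each of cassette1_center, cassette2_center, cassette3_center, cassette4_center and nest below 0.012 m and (angle between cassette1_center's own z axis and vertical below 0.08 rad or angle between cassette1_center's own z axis and vertical above 3.06 rad) and angle between the y axis of each of cassette1_center, cassette2_center, cassette3_center, cassette4_center and the y axis of nest, either way round below 0.12 rad and (angle between cassette2_center's own z axis and vertical below 0.08 rad or angle between cassette2_center's own z axis and vertical above 3.06 rad) and (angle between cassette3_center's own z axis and vertical below 0.08 rad or angle between cassette3_center's own z axis and vertical above 3.06 rad) and (angle between cassette4_center's own z axis and vertical below 0.08 rad or angle between cassette4_center's own z axis and vertical above 3.06 rad) and linear speed of each of cassette1, cassette2, cassette3, cassette4 below 0.02 m/s and contact force between the fingers and cassette1 below 0.3 N and contact force between the fingers and cassette2 below 0.3 N and contact force between the fingers and cassette3 below 0.3 N and contact force between the fingers and cassette4 below 0.3 N and (contact force between stop and cassette1 above 0.2 N or contact force between stop and cassette2 above 0.2 N or contact force between stop and cassette3 above 0.2 N or contact force between stop and cassette4 above 0.2 N) and value of joint lock above 1.35 rad and value of joint clamp above 1.75 rad).
It fails at once if the spray bottle is moved more than 30 mm or tipped (distance of spray_bottle from where it was at the start of the episode above 0.03 m or angle between spray_bottle's own z axis and vertical above 0.4 rad).
It fails at once if the basin is moved more than 30 mm or tipped (distance of basin from where it was at the start of the episode above 0.03 m or angle between basin's own z axis and vertical above 0.4 rad).
It fails at once if the jar is moved more than 30 mm or tipped (distance of jar from where it was at the start of the episode above 0.03 m or angle between jar's own z axis and vertical above 0.4 rad).
Of cassette1, cassette2, cassette3, cassette4 only 2 to 4 are there at a start; the rules pass over those that are not, and their reading is None.
At some moment in a run one of cassette1, cassette2, cassette3, cassette4 may be knocked a few centimetres aside while the robot is not near it.
Once in a run the grip may slacken for a moment while it holds something.
It also fails if it takes over 210 s, if anything falls off the work surface, if the arm or the gripper's body presses on something with over 40 N, if the wrist force passes 120 N, or if a joint passes its speed limit or range.

## Working session

There is one attempt and no reset: what is moved stays moved. The work goes in short steps, Python scripts to look and compute and a shell command to move; the robot and the scene stay as the last step left them, time stands still between calls to the robot, and variables do not carry over. Pictures are saved under pics/ and viewed, and the job is handed in when it is done.

```bash
ls; mkdir -p pics
python3 - <<'E'
from workcell import status, vision
import cv2
print(status.state())
for n in ("scene","top"):
    f=vision.grab_frame(n); cv2.imwrite(f"pics/{n}0.png",f["color"]); print(n,f["fov_y"],f["cx"],f["cy"],f["pose"])
E
```

```text
pics
{'time_s': 0.0, 'qpos': array([ 7.11617215e+01,  1.83500465e+01,  8.97059522e+01, -2.25499985e-04,
        7.20431185e+01, -1.14676235e+00]), 'qvel': array([-0.12280016,  0.07803134,  0.00160646, -0.07087069, -0.04291874,
       -0.04018967]), 'effort': array([-1.17989486e-03, -4.12453580e+01, -2.31980145e+01,  7.27192755e-02,
        4.55754565e-02, -1.29689079e-04]), 'ee_pos': array([174.69076786, 547.64247481, 403.93905051]), 'ee_rot': array([-1.79900898e+02, -1.76932495e-03,  1.62308552e+02]), 'force': array([ 0.40698168, -0.06142541, -0.04447895]), 'torque': array([ 0.02258107, -0.06215532,  0.02530052]), 'gripper_width': 91.27060434481145}
scene 51.31424499482807 285.25592625034716 208.91560678453035 [[ 8.81994938e-01  3.33623777e-01 -3.32836452e-01  9.95409886e+02]
 [ 4.71006696e-01 -6.47169054e-01  5.99437160e-01 -8.82534520e+02]
 [-1.54149625e-02 -6.85468739e-01 -7.27938862e-01  1.24734265e+03]
 [ 0.00000000e+00  0.00000000e+00  0.00000000e+00  1.00000000e+00]]
top 53.54664813483864 283.0762142717835 209.0170863839894 [[ 6.64359486e-02 -9.76731361e-01  2.03916927e-01  2.33493974e+02]
 [-9.97777932e-01 -6.60664882e-02  8.62661327e-03  3.39984961e+00]
 [ 5.04619155e-03 -2.04036927e-01 -9.78950187e-01  1.46057410e+03]
 [ 0.00000000e+00  0.00000000e+00  0.00000000e+00  1.00000000e+00]]
```

View pics/scene0.png

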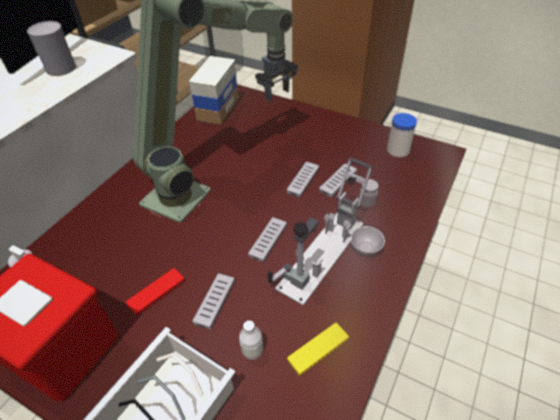

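View pics/top0.png

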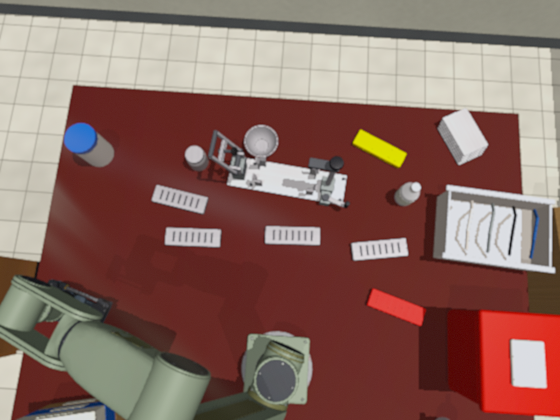

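Run:
```python
from workcell import status, vision
for c in ("scene","top"):
  for l in ("cassette1","jig","nest","clamp_bar","clamp_hinge","clamp_pad","stop_knob","stop_foot","lock_peg","lock_pivot","spray_bottle","basin","jar"):
    r=vision.find_in(c,l)
    print(c,l,[(round(float(d["p"]),2),[round(float(v)) for v in d["location"]]) for d in r][:8])
```

```text
scene cassette1 [(0.98, [421, 308, 23]), (0.96, [447, -34, 22]), (0.79, [421, -341, 20]), (0.74, [790, -332, 21]), (0.67, [542, 353, 21])]
scene jig [(0.97, [642, -7, 34]), (0.61, [623, -428, 97]), (0.22, [665, 210, 214])]
scene nest [(0.66, [648, -2, 37])]
scene clamp_bar [(0.84, [670, 209, 218])]
scene clamp_hinge [(0.75, [673, 204, 218]), (0.18, [446, -30, 23])]
scene clamp_pad [(0.87, [665, 208, 217])]
scene stop_knob [(0.74, [636, -141, 248]), (0.65, [644, -7, 35]), (0.52, [668, 205, 214])]
scene stop_foot [(0.78, [641, -144, 253]), (0.56, [663, 208, 213])]
scene lock_peg [(0.59, [544, 353, 22]), (0.57, [567, -168, 51]), (0.46, [645, 2, 35])]
scene lock_pivot [(0.76, [566, -166, 56])]
scene spray_bottle [(0.69, [622, -427, 98])]
scene basin [(0.69, [770, 134, 25]), (0.37, [424, -339, 24]), (0.36, [420, 305, 24])]
scene jar [(0.85, [704, 308, 64]), (0.24, [667, 209, 214])]
top cassette1 [(0.96, [781, -323, 19]), (0.88, [407, 321, 22]), (0.87, [413, -329, 22]), (0.76, [222, -389, 20]), (0.72, [438, -22, 19]), (0.62, [540, 379, 20]), (0.24, [663, 212, 219])]
top jig []
top nest [(0.77, [637, 15, 14]), (0.39, [414, 318, 19])]
top clamp_bar [(0.72, [663, 214, 217])]
top clamp_hinge [(0.79, [664, 209, 218]), (0.43, [634, 12, 13]), (0.29, [627, -123, 254])]
top clamp_pad [(0.98, [662, 210, 219])]
top stop_knob [(0.74, [624, -120, 254])]
top stop_foot [(0.9, [621, -123, 255]), (0.65, [570, -160, 54])]
top lock_peg [(0.59, [569, -162, 51])]
top lock_pivot [(0.55, [566, -162, 55])]
top spray_bottle [(0.63, [598, -406, 99]), (0.22, [621, -127, 255])]
top basin [(0.87, [785, 112, 20]), (0.57, [440, -24, 19])]
top jar [(0.74, [624, -126, 254]), (0.6, [677, 328, 90])]
```

```bash
cat > h.py <<'E'
import numpy as np, cv2
from workcell import status, vision
def cloud(f):
    d=f["depth"];h,w=d.shape
    fl=h/2/np.tan(np.radians(f["fov_y"])/2)
    v,u=np.mgrid[:h,:w]
    p=np.stack([(u-f["cx"])/fl*d,(v-f["cy"])/fl*d,d],-1)
    P=p@f["pose"][:3,:3].T+f["pose"][:3,3]
    P[d<=0]=np.nan
    return P
def proj(f,X):
    X=np.atleast_2d(X); q=(X-f["pose"][:3,3])@f["pose"][:3,:3]
    fl=210/np.tan(np.radians(f["fov_y"])/2)
    return np.stack([q[:,0]/q[:,2]*fl+f["cx"],q[:,1]/q[:,2]*fl+f["cy"]],-1)
E
python3 - <<'E'
from h import *
for c in ("scene","top"):
    f=vision.grab_frame(c);P=cloud(f)
    img=f["color"]
    # table plane
    m=(img[:,:,2]<90)&(img[:,:,1]<25)&(np.abs(P[:,:,2])<30)
    Q=P[m];A=np.c_[Q[:,:2],np.ones(len(Q))];s=np.linalg.lstsq(A,Q[:,2],rcond=None)[0]
    print(c,len(Q),s,np.std(Q[:,2]-A@s))
    print("base proj",proj(f,[[0,0,0],[0,0,300]]))
    for r in vision.silhouettes(c,"cassette1"):
        mm=r["pixels"];Q=P[mm];Q=Q[np.isfinite(Q[:,0])]
        v,u=np.nonzero(mm)
        rr=cv2.minAreaRect(np.float32(Q[:,:2]))
        print(round(float(r["p"]),2),"px",u.mean().round(),v.mean().round(),len(Q),"rect",np.round(rr[0],1),np.round(rr[1],1),round(rr[2],1),"z",np.round(np.nanmedian(Q[:,2]),1),img[mm].mean(0).round())
    s=img[110:320,200:480] if c=="scene" else img[100:270,130:430]
    cv2.imwrite(f"pics/{c}_z.png",cv2.resize(s,None,fx=2.6,fy=2.6,interpolation=cv2.INTER_CUBIC))
E
```

```text
scene 1178 [ 0.01168623 -0.00480739  2.17982815] 7.829635525636317
base proj [[175.72274629 196.99236716]
 [158.98545982 137.30828662]]
0.98 px 317.0 348.0 1396 rect [ 781.8 -320.2] [191.7  72.3] 64.8 z 22.5 [ 62. 208. 220.]
0.97 px 268.0 239.0 764 rect [443.2 -16.1] [ 69.8 212.6] 5.1 z 22.6 [163. 160. 167.]
0.74 px 336.0 181.0 372 rect [547.5 381.8] [195.7  61.8] 82.2 z 22.7 [167. 162. 169.]
0.73 px 214.0 300.0 988 rect [ 417.8 -329.8] [ 60.9 190.7] 8.8 z 23.1 [171. 166. 173.]
0.67 px 155.0 291.0 1065 rect [ 226.8 -390.6] [190.6  65.3] 73.4 z 22.6 [ 36.  39. 203.]
0.58 px 303.0 179.0 524 rect [414.7 332.6] [ 69.5 222.1] 5.2 z 22.0 [162. 158. 165.]
top 2534 [-1.78727866e-03 -7.38846028e-04  8.93111934e-01] 5.465891269627332
base proj [[277.20715979 367.49805852]
 [276.20250353 386.85199135]]
0.92 px 193.0 237.0 872 rect [412.1 323.5] [ 58.7 188.2] 0.7 z 22.5 [186. 183. 186.]
0.86 px 293.0 236.0 947 rect [441.3 -24.5] [ 60.8 189.8] 2.2 z 21.8 [186. 183. 188.]
0.86 px 397.0 307.0 995 rect [ 222.4 -388.1] [192.1  60.6] 71.9 z 22.1 [ 60.  67. 219.]
0.64 px 379.0 250.0 968 rect [ 413.4 -327.5] [ 62.3 192. ] 8.0 z 21.9 [195. 192. 197.]
0.58 px 180.0 200.0 1007 rect [546.8 388.8] [201.6  69.3] 78.8 z 22.0 [166. 164. 171.]
```

View zooms.

View pics/scene_z.png

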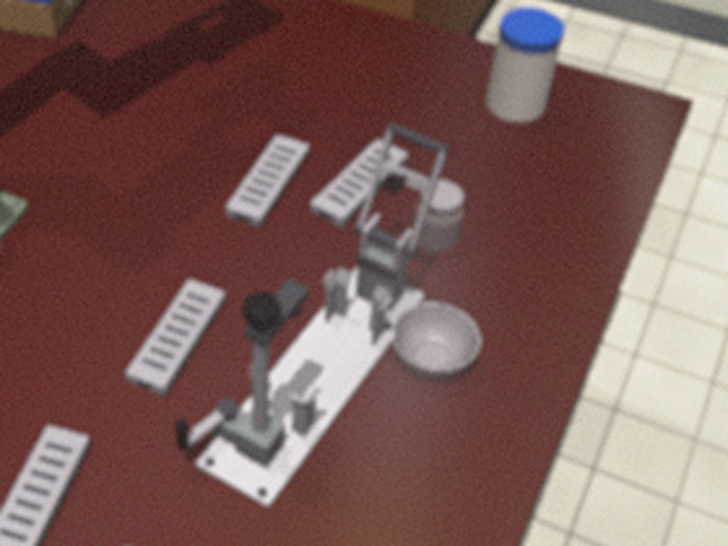

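View pics/top_z.png

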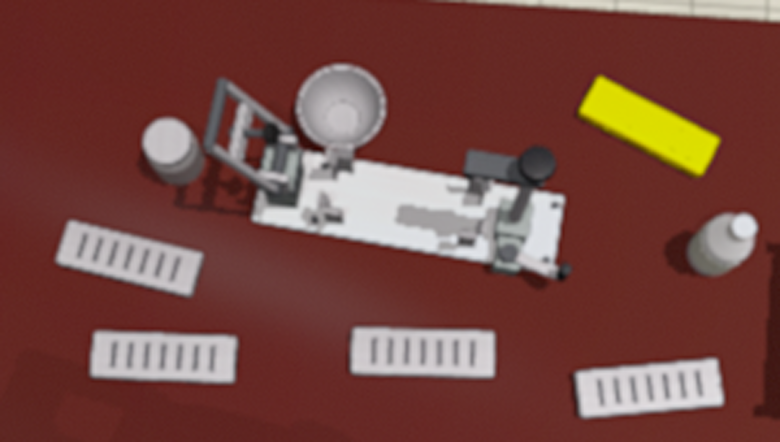

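Run:
```python
from h import *
for c in ("scene","top"):
    f=vision.grab_frame(c);P=cloud(f);img=f["color"].astype(int)
    m=(img[:,:,0]>110)&(P[:,:,0]>520)&(P[:,:,0]<760)&(abs(P[:,:,1])<260)&(P[:,:,2]<16)&(P[:,:,2]>0)
    n,l,st,_=cv2.connectedComponentsWithStats(m.astype(np.uint8));k=1+np.argmax(st[1:,4])
    m=l==k
    Q=P[m];r=cv2.minAreaRect(np.float32(Q[:,:2]));print(c,len(Q),r,np.median(Q[:,2]))
    print(np.round(cv2.boxPoints(r)))
    # robust ray-plane at z=8 
    v,u=np.nonzero(m);fl=210/np.tan(np.radians(f["fov_y"])/2)
    d=np.c_[(u-f["cx"])/fl,(v-f["cy"])/fl,np.ones(len(u))]@f["pose"][:3,:3].T
    o=f["pose"][:3,3];X=o+d*((8-o[2])/d[:,2])[:,None]
    r=cv2.minAreaRect(np.float32(X[:,:2]));print("ray",r);print(np.round(cv2.boxPoints(r)))
    # tall stuff
    for zlo,zhi in ((60,110),(110,160),(160,300)):
        mm=(P[:,:,2]>zlo)&(P[:,:,2]<zhi)&(P[:,:,0]>500)&(P[:,:,0]<800)&(abs(P[:,:,1])<260)
        n,l,st,ce=cv2.connectedComponentsWithStats(mm.astype(np.uint8))
        for i in range(1,n):
            if st[i,4]>8:
                q=P[l==i];print(zlo,st[i,4],"px",ce[i].round(),"min",q.min(0).round(),"max",q.max(0).round(),"mean",q.mean(0).round())
```

```text
scene 2094 ((643.9446411132812, 7.1695556640625), (423.294921875, 120.18893432617188), 83.04322052001953) 8.868282710109611
[[ 559. -196.]
 [ 678. -210.]
 [ 729.  210.]
 [ 610.  225.]]
ray ((646.736328125, 5.624542236328125), (424.8431091308594, 119.96025848388672), 83.44357299804688)
[[ 563. -199.]
 [ 682. -212.]
 [ 731.  210.]
 [ 611.  224.]]
60 285 px [346. 214.] min [632.  85.  60.] max [704. 199. 109.] mean [672. 152.  87.]
60 84 px [330. 218.] min [609.  96.  60.] max [639. 130.  94.] mean [623. 114.  80.]
60 53 px [317. 264.] min [ 656. -102.   60.] max [683. -71.  97.] mean [671. -91.  80.]
60 58 px [299. 270.] min [ 613. -148.   60.] max [ 641. -129.  109.] mean [ 632. -142.   85.]
60 44 px [270. 275.] min [ 548. -209.   64.] max [ 563. -194.   98.] mean [ 557. -204.   85.]
110 223 px [349. 200.] min [619. 154. 111.] max [709. 204. 160.] mean [666. 175. 134.]
110 67 px [300. 260.] min [ 621. -148.  112.] max [ 640. -132.  160.] mean [ 633. -142.  136.]
160 423 px [356. 175.] min [623. 162. 160.] max [715. 250. 272.] mean [670. 213. 227.]
160 480 px [304. 233.] min [ 610. -16
[... 855 characters left out ...]
] min [607.  97.  67.] max [635. 129.  94.] mean [620. 117.  86.]
60 24 px [328. 183.] min [ 617. -141.   61.] max [ 631. -126.  108.] mean [ 620. -132.   86.]
60 41 px [313. 188.] min [587. -95.  63.] max [614. -61.  97.] mean [598. -81.  87.]
60 28 px [347. 204.] min [ 544. -205.   60.] max [ 558. -191.  103.] mean [ 550. -198.   88.]
110 189 px [238. 163.] min [617. 158. 111.] max [708. 199. 159.] mean [657. 177. 134.]
110 27 px [330. 179.] min [ 618. -143.  112.] max [ 629. -125.  159.] mean [ 620. -133.  136.]
160 478 px [222. 150.] min [620. 167. 161.] max [712. 250. 272.] mean [665. 217. 231.]
160 448 px [327. 165.] min [ 607. -154.  161.] max [651. -55. 296.] mean [ 627. -110.  261.]
```

```bash
cat >> h.py <<'E'
from scipy.optimize import minimize
from scipy.ndimage import map_coordinates
def rectfit(f,x,y,yaw,z,w=60,h=190,off=4,skip=None):
    B=cv2.GaussianBlur(f["color"][:,:,0].astype(np.float32),(0,0),0.8)
    t=np.linspace(-.95,.95,60)
    E=[(np.c_[0*t+s*w/2,t*h/2],np.array([s,0])) for s in(-1,1)]+[(np.c_[t*w/2,0*t+s*h/2],np.array([0,s])) for s in(-1,1)]
    def smp(p,q):
        c,s=np.cos(q[2]),np.sin(q[2]);R=np.array([[c,-s],[s,c]])
        X=p@R.T+q[:2];uv=proj(f,np.c_[X,np.full(len(X),z)])
        return map_coordinates(B,[uv[:,1],uv[:,0]],order=1,mode="nearest")
    def cost(q):
        return -sum((np.clip(smp(p-n*off,q)-smp(p+n*off,q),-20,120)).mean() for p,n in E)
    best=None
    for dx in(-8,0,8):
        for dy in(-8,0,8):
            r=minimize(cost,[x+dx,y+dy,np.radians(yaw)],method="Nelder-Mead",options=dict(initial_simplex=np.array([[x+dx,y+dy,np.radians(yaw)],[x+dx+5,y+dy,np.radians(yaw)],[x+dx,y+dy+5,np.radians(yaw)],[x+dx,y+dy,np.radians(yaw+3)]])))
            if best is None or r.fun<best.fun: best=r
    return [round(float(best.x[0]),1),round(float(best.x[1]),1),round(float(np.degrees(best.x[2])),2),round(best.fun,1)]
E
python3 - <<'E'
from h import *
for c in ("scene","top"):
    f=vision.grab_frame(c)
    print(c,"jig",rectfit(f,646,8,-6.5,8,110,420))
    for n,x,y,a in (("A",412,324,0.7),("B",442,-23,2),("C",415,-328,8),("D",545,383,-10)):
        print(n,rectfit(f,x,y,a,22))
    print("red",rectfit(f,224,-389,-17,22),"yel",rectfit(f,782,-320,-25,22))
E
```

```text
scene jig [645.1, 4.2, -6.03, np.float64(-251.2)]
A [414.3, 319.8, 1.58, np.float64(-241.8)]
B [443.9, -26.7, 2.18, np.float64(-280.9)]
C [416.5, -330.7, 9.05, np.float64(-337.4)]
D [545.3, 380.9, -10.32, np.float64(-198.5)]
red [227.3, -380.4, -16.9, np.float64(-13.3)] yel [785.9, -321.5, -25.06, np.float64(-40.0)]
top jig [644.6, 10.5, -6.14, np.float64(-340.0)]
A [413.7, 324.1, 1.56, np.float64(-423.0)]
B [443.0, -22.1, 2.32, np.float64(-422.3)]
C [415.4, -326.1, 9.09, np.float64(-463.4)]
D [545.4, 386.1, -10.33, np.float64(-370.4)]
red [223.8, -387.5, -17.57, np.float64(-79.4)] yel [897.2, -569.6, 24.61, np.float64(-132.0)]
```

```bash
cat >> h.py <<'E'
def plan(x,y,z,a=None):
    """target TCP x,y,z (z of TCP); a = cassette/jig yaw deg; prints turn then shift in tool axes after turn"""
    s=status.state();p=s["ee_pos"];ph=s["ee_rot"][2]
    turn=0
    if a is not None:
        turn=-((90+a-ph+180)%360-180)
    ph2=np.radians(ph-turn);c,sn=np.cos(ph2),np.sin(ph2)
    d=np.array([x,y,z])-p
    print("t",s["time_s"],"pos",p.round(1),"rot",s["ee_rot"].round(2),"w",round(s["gripper_width"],1),"F",s["force"].round(1))
    print("turn rad %.4f  shift m x %.4f y %.4f z %.4f"%(np.radians(turn),(d[0]*c+d[1]*sn)/1e3,(d[0]*sn-d[1]*c)/1e3,-d[2]/1e3))
E
python3 -c "
from h import *
plan(414,322,260,1.6)"
```

```text
t 1.8 pos [174.7 547.8 404.8] rot [180.    -0.   162.31] w 91.2 F [ 0.5 -0.2  0.1]
turn rad 1.2341  shift m x -0.2324 y 0.2329 z 0.1448
```

```bash
python3 -m jog '[[0.091,0,0,0.02,0,0,0.1763],[0.091,0,0,0.02,0,0,0.1763],[0.091,0,0,0.02,0,0,0.1763],[0.091,0,0,0.02,0,0,0.1763],[0.091,0,0,0.02,0,0,0.1763],[0.091,0,0,0.02,0,0,0.1763],[0.091,0,0,0.02,0,0,0.1763],[0.091,-0.042,0.042,0,0,0,0],[0.091,-0.042,0.042,0,0,0,0],[0.091,-0.042,0.042,0,0,0,0],[0.091,-0.042,0.042,0,0,0,0],[0.091,-0.042,0.042,0,0,0,0]]' 20
python3 -c "
from h import *
plan(414,322,260,1.6)"
```

```text
time_s: 3.3
ee_pos: [391.9, 342.4, 265.0]
ee_rot: [180.0, -0.0, 91.6]
force: [0.6, 0.8, 0.2]
gripper_width: 90.9
t 3.3 pos [391.9 342.4 265. ] rot [ 1.7996e+02 -4.0000e-02  9.1610e+01] w 90.9 F [0.6 0.8 0.2]
turn rad 0.0001  shift m x -0.0211 y 0.0216 z 0.0050
```

```bash
python3 -m jog '[[0.091,-0.0211,0.0216,0.02,0,0,0],[0.091,0,0,0,0,0,0]]'
python3 - <<'E'
from h import *
plan(414,322,194,1.6)
for c in("scene","top"):
    f=vision.grab_frame(c);P=cloud(f)
    s=status.state();g=s["ee_pos"]
    uv=proj(f,[g+[0,0,-191],g+[0,0,-172]])
    print(c,uv)
    img=f["color"].copy()
    for q in uv: cv2.circle(img,tuple(int(round(v)) for v in q),1,(0,255,0),-1)
    u,v=uv[0].astype(int)
    cr=img[max(0,v-70):v+60,max(0,u-80):u+80]
    cv2.imwrite(f"pics/{c}_g1.png",cv2.resize(cr,None,fx=4,fy=4,interpolation=cv2.INTER_CUBIC))
E
```

```text
time_s: 3.55
ee_pos: [413.7, 321.7, 243.8]
ee_rot: [-179.9, 0.1, 91.4]
force: [-0.7, 0.2, 0.1]
gripper_width: 90.9
t 3.55 pos [413.7 321.7 243.8] rot [-1.7989e+02  8.0000e-02  9.1390e+01] w 90.9 F [-0.7  0.2  0.1]
turn rad -0.0037  shift m x 0.0003 y 0.0003 z 0.0498
scene [[302.99666925 170.74374295]
 [303.06289495 167.23175599]]
top [[190.64644428 235.72807518]
 [189.44507234 234.92918509]]
```

View pics/scene_g1.png

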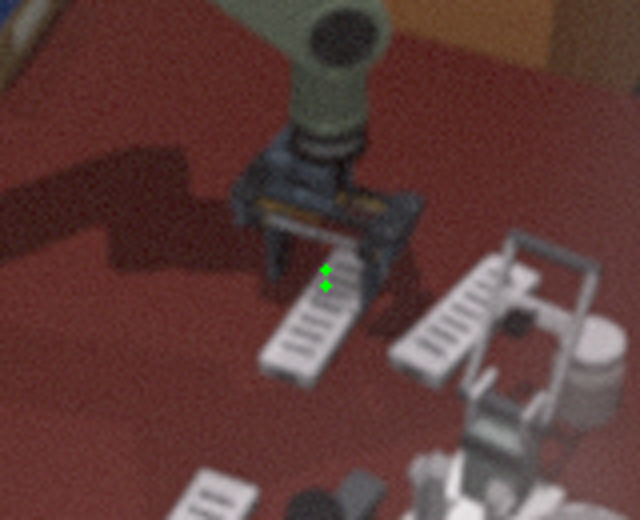

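View pics/top_g1.png

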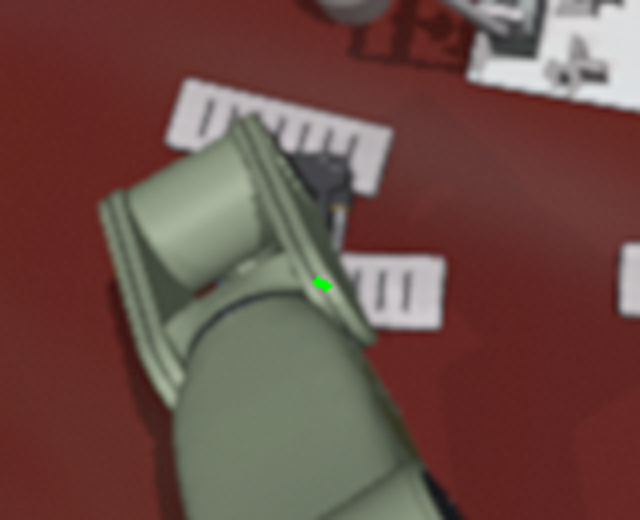

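The open fingers straddle cassette A in the scene crop, at about (275,265) and (375,280). A is bare steel with slots, so it is neither the red nor the yellow look-alike. I'll lower onto it and grip.

```bash
python3 -m jog '[[0.091,0,0,0.02,0,0,0],[0.091,0,0,0.02,0,0,0],[0.091,0,0,0.009,0,0,0],[0.091,0,0,0,0,0,0],[0.03,0,0,0,0,0,0],[0.03,0,0,0,0,0,0],[0.03,0,0,0,0,0,0],[0.03,0,0,0,0,0,0],[0.03,0,0,0,0,0,0],[0.03,0,0,0,0,0,0]]' 30
```

```text
time_s: 4.9
ee_pos: [412.9, 323.3, 196.1]
ee_rot: [179.9, -0.0, 91.6]
force: [-0.1, -0.6, 4.0]
gripper_width: 59.5
```

```bash
python3 -m jog '[[0.03,0,0,-0.015,0,0,0],[0.03,0,0,-0.035,0,0,0],[0.03,0,0,-0.035,0,0,0],[0.03,0,0,-0.035,0,0,0],[0.03,0,0,0,0,0,0]]'
python3 -c "
from h import *
plan(480,7.4,316,-6.1)"
```

```text
time_s: 5.52
ee_pos: [413.0, 323.6, 318.4]
ee_rot: [179.7, -0.2, 91.6]
force: [-0.6, -1.0, -2.9]
gripper_width: 59.8
t 5.525 pos [413.  323.6 318.4] rot [179.73  -0.2   91.6 ] w 59.8 F [-0.6 -1.  -2.9]
turn rad 0.1343  shift m x -0.3073 y 0.1002 z 0.0024
```

```bash
python3 -m jog '[[0.03,0,0,0,0,0,0.0672],[0.03,0,0,0,0,0,0.0671],[0.03,-0.025,0.01,0,0,0,0],[0.03,-0.042,0.0135,0,0,0,0],[0.03,-0.042,0.0135,0,0,0,0],[0.03,-0.042,0.0135,0,0,0,0],[0.03,-0.042,0.0135,0,0,0,0],[0.03,-0.042,0.0135,0,0,0,0],[0.03,-0.042,0.0135,0,0,0,0],[0.03,-0.03,0.0092,0,0,0,0],[0.03,0,0,0,0,0,0]]'
python3 - <<'E'
from h import *
plan(644.8,8.5,316,-6.1)
for c in("scene","top"):
    f=vision.grab_frame(c);cv2.imwrite(f"pics/{c}2.png",f["color"])
    for n,x,y,a in (("B",443,-24,2),("C",415,-328,9),("D",545,383,-10)): print(c,n,rectfit(f,x,y,a,22))
    for x,y,w in ((480,7,"cass"),): print(rectfit(f,480,7,-6.1,142))
E
```

```text
time_s: 6.9
ee_pos: [479.3, 5.7, 314.1]
ee_rot: [-179.8, 0.0, 83.7]
force: [0.6, 0.2, -2.0]
gripper_width: 60.1
t 6.9 pos [479.3   5.7 314.1] rot [-1.798e+02  3.000e-02  8.371e+01] w 60.1 F [ 0.6  0.2 -2. ]
turn rad -0.0032  shift m x 0.0204 y 0.1642 z -0.0019
scene B [445.2, -28.2, 0.94, np.float64(-168.5)]
scene C [416.4, -330.7, 9.05, np.float64(-347.9)]
scene D [545.3, 380.9, -10.34, np.float64(-206.2)]
[479.0, -0.5, -5.91, np.float64(-154.8)]
top B [439.9, -23.9, 4.01, np.float64(-154.7)]
top C [415.4, -326.1, 9.08, np.float64(-464.0)]
top D [545.4, 386.0, -10.32, np.float64(-375.5)]
[477.5, 7.7, -4.84, np.float64(-158.4)]
```

View pics/scene2.png

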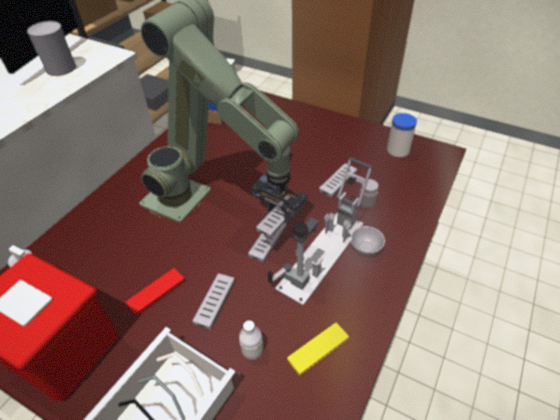

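```bash
python3 -m jog '[[0.03,0.0205,0,0,0,0,-0.0032],[0.03,0,0.03,0,0,0,0],[0.03,0,0.035,0,0,0,0],[0.03,0,0.035,0,0,0,0],[0.03,0,0.035,0,0,0,0],[0.03,0,0.029,0,0,0,0],[0.03,0,0,0,0,0,0],[0.03,0,0,0,0,0,0]]'
python3 - <<'E'
from h import *
plan(644.8,8.7,206,-6.1)
for c in("scene","top"):
    f=vision.grab_frame(c)
    print(rectfit(f,645,7,-6.1,140))
    img=f["color"]
    cr=img[180:310,230:390] if c=="scene" else img[110:240,190:370]
    cv2.imwrite(f"pics/{c}_3.png",cv2.resize(cr,None,fx=4,fy=4,interpolation=cv2.INTER_CUBIC))
E
```

```text
time_s: 8.0
ee_pos: [644.2, 11.9, 314.7]
ee_rot: [-179.8, -0.0, 84.2]
force: [-0.2, -0.2, -2.6]
gripper_width: 59.7
t 8.0 pos [644.2  11.9 314.7] rot [-179.82   -0.     84.16] w 59.7 F [-0.2 -0.2 -2.6]
turn rad 0.0045  shift m x -0.0031 y 0.0009 z 0.1087
[644.5, 9.8, -5.9, np.float64(-93.8)]
[639.8, -8.5, -3.49, np.float64(-66.2)]
```

View pics/scene_3.png

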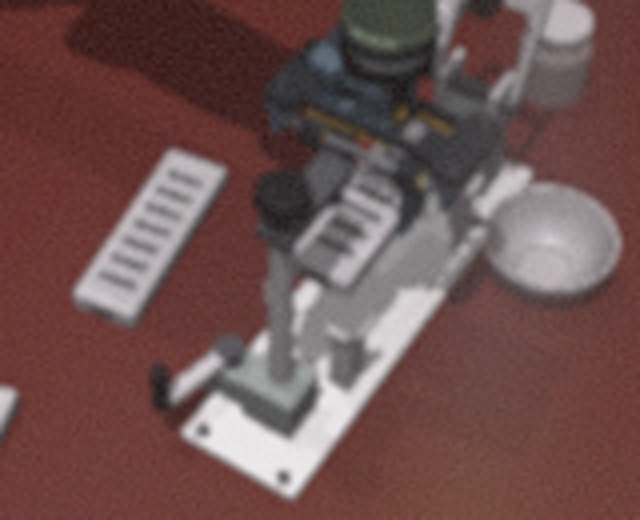

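View pics/top_3.png

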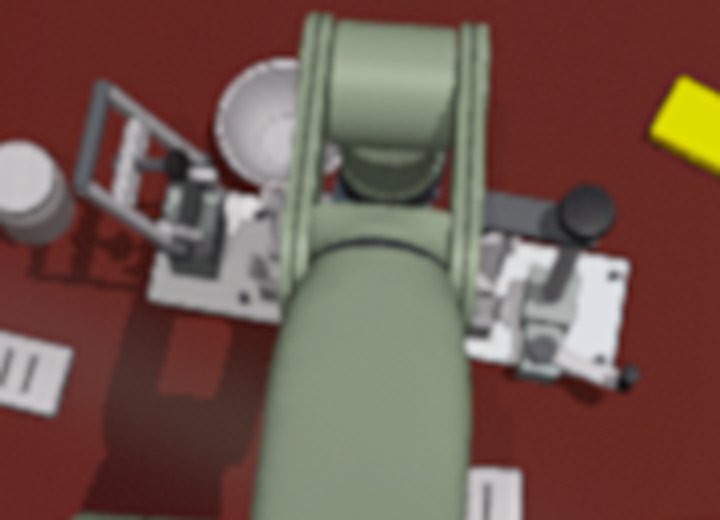

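```bash
python3 -m jog '[[0.03,-0.0031,0.001,0,0,0,0.0045],[0.03,0,0,0.015,0,0,0],[0.03,0,0,0.015,0,0,0],[0.03,0,0,0.01,0,0,0],[0.03,0,0,0.01,0,0,0],[0.03,0,0,0.01,0,0,0]]'
python3 -m jog '[[0.03,0,0,0.01,0,0,0],[0.03,0,0,0.01,0,0,0],[0.03,0,0,0.01,0,0,0]]'
```

```text
time_s: 8.85
ee_pos: [645.6, 8.3, 255.5]
ee_rot: [-180.0, -0.1, 83.8]
force: [-2.6, 4.0, 0.1]
gripper_width: 59.9
time_s: 9.22
ee_pos: [647.1, 7.7, 228.8]
ee_rot: [179.6, -0.1, 83.8]
force: [-1.7, 2.4, 17.9]
gripper_width: 59.8
```

```bash
python3 -m jog '[[0.03,0,0,-0.006,0,0,0],[0.03,0,0,0,0,0,0],[0.03,0,0,0,0,0,0]]'
python3 - <<'E'
from h import *
s=status.state();print(s["force"],s["torque"],s["ee_rot"],s["ee_pos"])
for c in("scene","top"):
    f=vision.grab_frame(c)
    img=f["color"]
    cr=img[180:310,230:390] if c=="scene" else img[110:240,190:370]
    cv2.imwrite(f"pics/{c}_4.png",cv2.resize(cr,None,fx=4,fy=4,interpolation=cv2.INTER_CUBIC))
E
```

```text
time_s: 9.6
ee_pos: [645.9, 8.0, 231.5]
ee_rot: [180.0, -0.0, 83.8]
force: [0.8, 5.5, -1.8]
gripper_width: 60.0
[ 0.82233709  5.53729243 -1.75228147] [ 0.67141075 -0.07771336 -0.01441558] [ 1.79970826e+02 -4.54437686e-02  8.38359051e+01] [645.93828178   8.03451412 231.47112524]
```

View pics/scene_4.png

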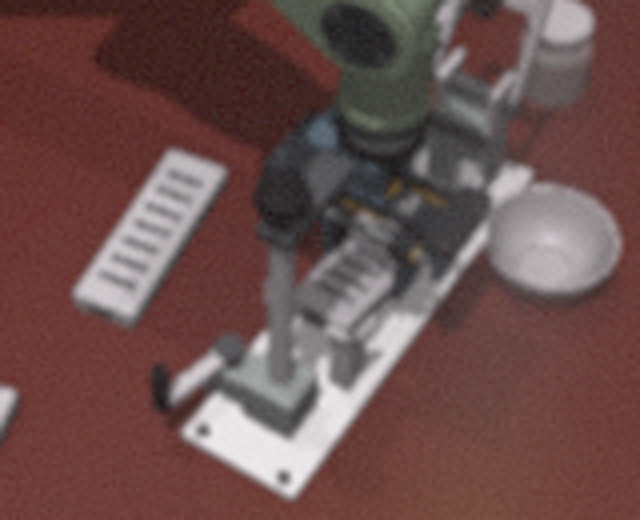

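```bash
python3 -m jog '[[0.03,0.002,0,0,0,0,0],[0.03,0.002,0,0,0,0,0],[0.03,0,0,0,0,0,0]]'
python3 -m jog '[[0.03,0.001,0,0.006,0,0,0],[0.03,0,0,0.004,0,0,0],[0.03,0,0,0,0,0,0]]'
```

```text
time_s: 10.07
ee_pos: [646.0, 11.4, 231.4]
ee_rot: [-180.0, 0.0, 83.8]
force: [-0.2, 0.2, -3.6]
gripper_width: 59.6
time_s: 10.45
ee_pos: [646.5, 12.4, 221.8]
ee_rot: [180.0, -0.0, 83.8]
force: [0.7, -1.1, -0.7]
gripper_width: 59.9
```

```bash
python3 -m jog '[[0.03,0,0,0.006,0,0,0],[0.03,0,0,0.005,0,0,0],[0.03,0,0,0.003,0,0,0],[0.03,0,0,0,0,0,0]]'
```

```text
time_s: 10.95
ee_pos: [646.2, 12.8, 207.2]
ee_rot: [-180.0, -0.0, 83.8]
force: [1.1, -0.5, -1.3]
gripper_width: 60.1
```

```bash
python3 -m jog '[[0.03,0,0,0.003,0,0,0],[0.03,0,0,0,0,0,0]]'
```

```text
time_s: 11.2
ee_pos: [646.2, 12.7, 204.5]
ee_rot: [-180.0, -0.0, 83.8]
force: [-0.7, -1.9, -1.4]
gripper_width: 60.0
```

```bash
python3 -m jog '[[0.03,0,0,0.0015,0,0,0],[0.091,0,0,0,0,0,0],[0.091,0,0,0,0,0,0],[0.091,0,0,0,0,0,0],[0.091,0,0,-0.02,0,0,0],[0.091,0,0,-0.04,0,0,0],[0.091,0,0,-0.055,0,0,0],[0.091,0,-0.05,0,0,0,0],[0.091,0,-0.06,0,0,0,0],[0.091,0,-0.06,0,0,0,0]]'
python3 - <<'E'
from h import *
for c in("scene","top"):
    f=vision.grab_frame(c)
    img=f["color"]
    cr=img[180:310,230:390] if c=="scene" else img[110:240,190:370]
    cv2.imwrite(f"pics/{c}_5.png",cv2.resize(cr,None,fx=4,fy=4,interpolation=cv2.INTER_CUBIC))
    for n,x,y,a in (("B",443,-24,2),("C",415,-328,9),("D",545,383,-10)): print(c,n,rectfit(f,x,y,a,22))
E
```

```text
time_s: 12.45
ee_pos: [475.4, 31.1, 318.3]
ee_rot: [180.0, -0.0, 83.8]
force: [-0.0, 1.6, 1.0]
gripper_width: 91.3
scene B [444.0, -27.3, 2.29, np.float64(-281.1)]
scene C [416.4, -330.8, 9.01, np.float64(-346.5)]
scene D [545.3, 380.9, -10.33, np.float64(-205.3)]
top B [443.4, -23.5, 2.07, np.float64(-203.9)]
top C [415.4, -326.1, 9.08, np.float64(-464.0)]
top D [545.4, 386.0, -10.32, np.float64(-375.6)]
```

View pics/scene_5.png

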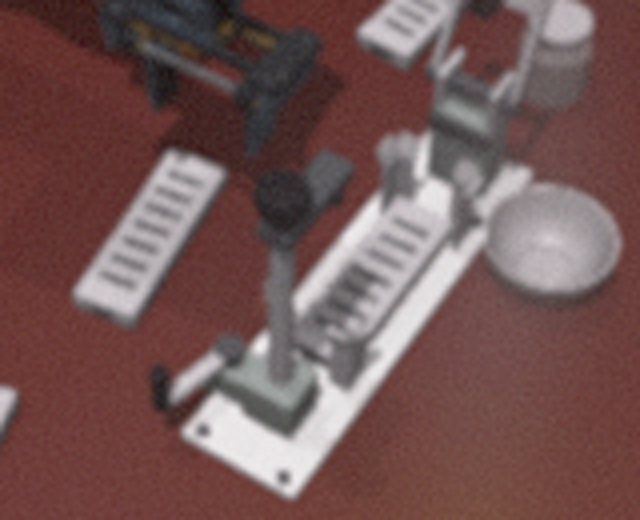

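View pics/top_5.png

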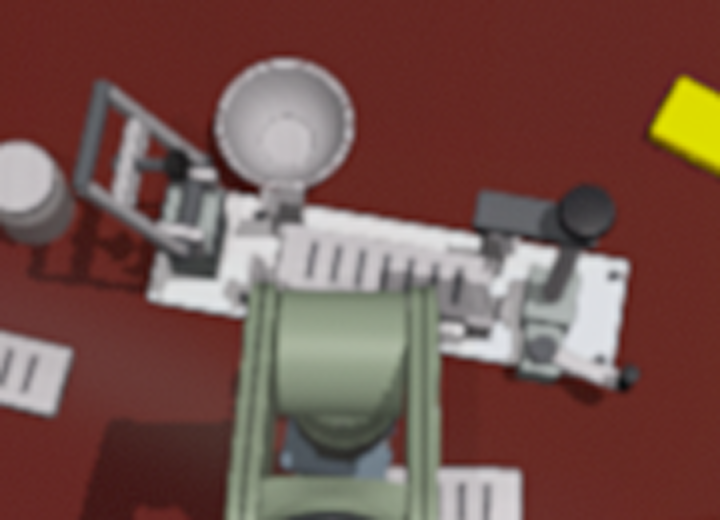

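```bash
python3 -c "
from h import *
plan(443.3,-22,196,2.2)"
```

```text
t 12.55 pos [470.5  31.2 317. ] rot [-1.7946e+02  6.0000e-02  8.3880e+01] w 90.7 F [ 1.2  0.1 -0.1]
turn rad -0.1452  shift m x -0.0522 y -0.0292 z 0.1210
```

```bash
python3 -m jog '[[0.091,0,0,0,0,0,-0.0726],[0.091,0,0,0,0,0,-0.0726],[0.091,-0.026,-0.0146,0.01,0,0,0],[0.091,-0.026,-0.0146,0.02,0,0,0],[0.091,0,0,0.025,0,0,0],[0.091,0,0,0,0,0,0]]'
python3 -c "
from h import *
plan(443.3,-22,196,2.2)"
```

```text
time_s: 13.3
ee_pos: [449.7, -22.4, 262.2]
ee_rot: [-179.8, -0.0, 92.1]
force: [0.3, -0.3, 0.9]
gripper_width: 90.8
t 13.3 pos [449.7 -22.4 262.2] rot [-1.7981e+02 -3.0000e-02  9.2110e+01] w 90.8 F [ 0.3 -0.3  0.9]
turn rad -0.0015  shift m x 0.0006 y -0.0064 z 0.0662
```

```bash
python3 -m jog '[[0.091,0.0005,-0.0064,0.01,0,0,0],[0.091,0,0,0.025,0,0,0],[0.091,0,0,0.02,0,0,0],[0.091,0,0,0.011,0,0,0],[0.091,0,0,0,0,0,0],[0.03,0,0,0,0,0,0],[0.03,0,0,0,0,0,0],[0.03,0,0,0,0,0,0],[0.03,0,0,0,0,0,0],[0.03,0,0,0,0,0,0]]' 35
```

```text
time_s: 14.55
ee_pos: [443.6, -21.9, 197.6]
ee_rot: [180.0, -0.0, 92.1]
force: [-1.7, 0.9, 4.3]
gripper_width: 60.0
```

```bash
python3 -m jog '[[0.03,0,0,-0.01,0,0,0],[0.03,0,0,-0.03,0,0,0],[0.03,0,0,-0.04,0,0,0],[0.03,0,0,-0.04,0,0,0],[0.03,0,0,-0.01,0,0,0],[0.03,0,0,0,0,0,0]]'
python3 -c "
from h import *
plan(520,24,330,-6.1)"
```

```text
time_s: 15.3
ee_pos: [443.2, -21.9, 326.8]
ee_rot: [-180.0, -0.0, 92.1]
force: [0.9, -0.4, -3.8]
gripper_width: 59.5
t 15.3 pos [443.2 -21.9 326.8] rot [-1.7998e+02 -1.0000e-02  9.2150e+01] w 59.5 F [ 0.9 -0.4 -3.8]
turn rad 0.1439  shift m x 0.0538 y 0.0715 z -0.0032
```

```bash
python3 -m jog '[[0.03,0,0,0,0,0,0.072],[0.03,0,0,0,0,0,0.0719],[0.03,0.027,0.035,0,0,0,0],[0.03,0.027,0.036,0,0,0,0],[0.03,0,0,0,0,0,0]]'
python3 -c "
from h import *
plan(645.8,12,330,-6.1)"
```

```text
time_s: 15.92
ee_pos: [521.8, 25.5, 324.7]
ee_rot: [-179.9, -0.0, 84.0]
force: [-0.2, -0.6, -2.9]
gripper_width: 59.7
t 15.925 pos [521.8  25.5 324.7] rot [-1.7987e+02 -1.0000e-02  8.4010e+01] w 59.7 F [-0.2 -0.6 -2.9]
turn rad 0.0019  shift m x -0.0002 y 0.1247 z -0.0053
```

```bash
python3 -m jog '[[0.03,0,0.03,-0.003,0,0,0.0019],[0.03,0,0.035,0,0,0,0],[0.03,0,0.035,0,0,0,0],[0.03,0,0.0247,0,0,0,0],[0.03,0,0,0,0,0,0],[0.03,0,0,0,0,0,0]]'
python3 -c "
from h import *
plan(645.8,12,228,-6.1)"
```

```text
time_s: 16.68
ee_pos: [642.7, 10.6, 328.4]
ee_rot: [-179.7, 0.0, 83.8]
force: [-0.6, 0.0, -4.2]
gripper_width: 59.9
t 16.675 pos [642.7  10.6 328.4] rot [-1.7972e+02  2.0000e-02  8.3780e+01] w 59.9 F [-0.6  0.  -4.2]
turn rad -0.0021  shift m x 0.0017 y 0.0029 z 0.1004
```

```bash
python3 -m jog '[[0.03,0.002,0.002,0,0,0,-0.0021],[0.03,0,0,0.015,0,0,0],[0.03,0,0,0.015,0,0,0],[0.03,0,0,0.01,0,0,0],[0.03,0,0,0.01,0,0,0],[0.03,0,0,0,0,0,0]]'
python3 -m jog '[[0.03,0,0,0.01,0,0,0],[0.03,0,0,0.01,0,0,0],[0.03,0,0,0.01,0,0,0],[0.03,0,0,0,0,0,0]]'
```

```text
time_s: 17.42
ee_pos: [645.9, 12.6, 279.1]
ee_rot: [-179.9, 0.0, 83.9]
force: [-1.1, -0.1, -2.9]
gripper_width: 59.8
time_s: 17.92
ee_pos: [645.7, 12.6, 248.9]
ee_rot: [-179.9, 0.0, 83.9]
force: [0.4, -0.4, -3.5]
gripper_width: 59.8
```

```bash
python3 -m jog '[[0.03,0,0,0.007,0,0,0],[0.03,0,0,0.006,0,0,0],[0.03,0,0,0.005,0,0,0],[0.03,0,0,0.002,0,0,0],[0.03,0,0,0,0,0,0]]'
```

```text
time_s: 18.55
ee_pos: [646.1, 12.6, 230.1]
ee_rot: [-180.0, -0.0, 83.9]
force: [-0.5, 0.5, -4.2]
gripper_width: 59.9
```

```bash
python3 -m jog '[[0.03,0,0,0.002,0,0,0],[0.03,0,0,0.001,0,0,0],[0.03,0,0,0,0,0,0]]'
```

```text
time_s: 18.92
ee_pos: [646.1, 12.6, 227.6]
ee_rot: [180.0, -0.0, 83.9]
force: [0.1, -0.9, -2.1]
gripper_width: 59.7
```

```bash
python3 -m jog '[[0.03,0,0,0.001,0,0,0],[0.091,0,0,0,0,0,0],[0.091,0,0,0,0,0,0],[0.091,0,0,0,0,0,0],[0.091,0,0,-0.02,0,0,0],[0.091,0,0,-0.03,0,0,0],[0.091,0,0,-0.045,0,0,0],[0.091,0,-0.05,0,0,0,0],[0.091,0,-0.06,0,0,0,0],[0.091,0,-0.06,0,0,0,0],[0.091,0,0,0,0,0,0]]'
python3 - <<'E'
from h import *
plan(415.4,-326,250,9.1)
for c in("scene","top"):
    f=vision.grab_frame(c)
    img=f["color"]
    cr=img[180:310,230:390] if c=="scene" else img[110:240,190:370]
    cv2.imwrite(f"pics/{c}_6.png",cv2.resize(cr,None,fx=4,fy=4,interpolation=cv2.INTER_CUBIC))
    for n,x,y,a in (("C",415,-328,9),("D",545,383,-10)): print(c,n,rectfit(f,x,y,a,22))
    print(rectfit(f,645,9,-6,52))
E
```

```text
time_s: 20.3
ee_pos: [472.4, 30.8, 320.5]
ee_rot: [-179.7, 0.0, 84.0]
force: [0.4, 0.0, 1.3]
gripper_width: 91.4
t 20.3 pos [472.4  30.8 320.5] rot [-1.7969e+02  4.0000e-02  8.3960e+01] w 91.4 F [0.4 0.  1.3]
turn rad -0.2643  shift m x -0.3433 y -0.1127 z 0.0705
scene C [416.4, -330.7, 9.05, np.float64(-348.5)]
scene D [545.3, 380.9, -10.34, np.float64(-206.2)]
[640.4, 18.8, -6.49, np.float64(-152.6)]
top C [415.4, -326.1, 9.07, np.float64(-464.2)]
top D [545.4, 386.0, -10.32, np.float64(-375.8)]
[655.6, -14.3, -6.09, np.float64(-158.6)]
```

View pics/scene_6.png

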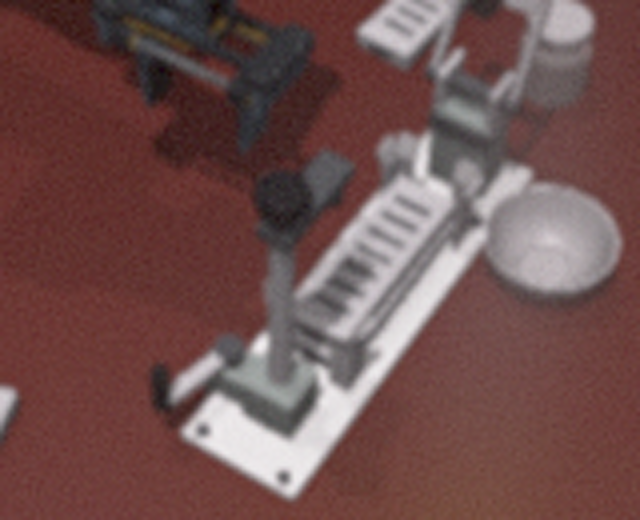

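Two cassettes are now stacked squarely between the guides; the scene crop shows them at about (370,255). Next is C at top pixel (379,250), a bare steel slotted box. The red look-alike is at (397,307) and the yellow one at (380,148).

```bash
python3 -m jog '[[0.091,0,0,0.0,0,0,-0.1322],[0.091,0,0,0.0,0,0,-0.1321],[0.091,-0.05,-0.0164,0.01,0,0,0],[0.091,-0.056,-0.0184,0.01,0,0,0],[0.091,-0.056,-0.0184,0.01,0,0,0],[0.091,-0.056,-0.0184,0.01,0,0,0],[0.091,-0.05,-0.0164,0.01,0,0,0],[0.091,-0.05,-0.0164,0.01,0,0,0],[0.091,-0.025,-0.0083,0.01,0,0,0],[0.091,0,0,0,0,0,0]]'
python3 - <<'E'
from h import *
plan(415.4,-326,196.5,9.1)
f=vision.grab_frame("scene");cv2.imwrite("pics/s7.png",cv2.resize(f["color"][200:340,140:300],None,fx=4,fy=4))
E
```

```text
time_s: 21.65
ee_pos: [420.4, -328.5, 250.3]
ee_rot: [180.0, 0.0, 98.9]
force: [0.5, -0.6, 0.3]
gripper_width: 91.3
t 21.65 pos [ 420.4 -328.5  250.3] rot [1.7999e+02 1.0000e-02 9.8870e+01] w 91.3 F [ 0.5 -0.6  0.3]
turn rad -0.0041  shift m x 0.0032 y -0.0046 z 0.0538
```

View pics/s7.png

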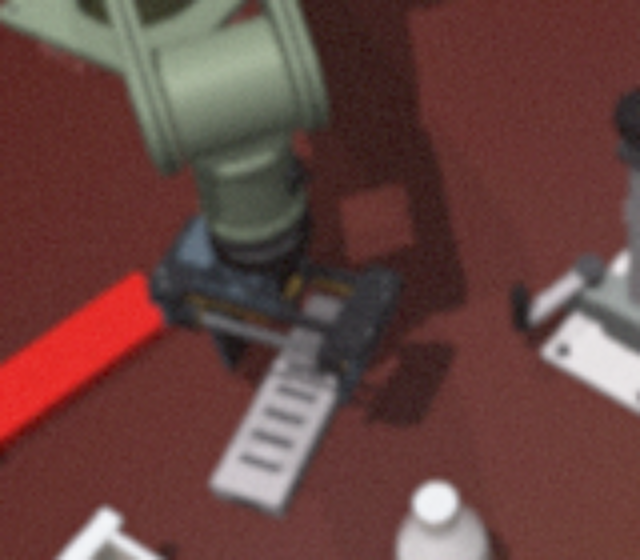

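```bash
python3 -m jog '[[0.091,0.003,-0.0046,0.01,0,0,-0.004],[0.091,0,0,0.02,0,0,0],[0.091,0,0,0.018,0,0,0],[0.091,0,0,0.004,0,0,0],[0.091,0,0,0,0,0,0],[0.03,0,0,0,0,0,0],[0.03,0,0,0,0,0,0],[0.03,0,0,0,0,0,0],[0.03,0,0,0,0,0,0],[0.03,0,0,0,0,0,0]]' 35
python3 -c "
from h import *
plan(420,-326,330,9)"
```

```text
time_s: 22.95
ee_pos: [414.8, -323.7, 199.5]
ee_rot: [180.0, 0.0, 99.3]
force: [-0.2, 0.5, 2.5]
gripper_width: 59.9
t 22.95 pos [ 414.8 -323.7  199.5] rot [1.7998e+02 1.0000e-02 9.9280e+01] w 59.9 F [-0.2  0.5  2.5]
turn rad 0.0048  shift m x -0.0031 y 0.0048 z -0.1305
```

```bash
python3 -m jog '[[0.03,0,0,-0.01,0,0,0],[0.03,0,0,-0.03,0,0,0],[0.03,0,0,-0.04,0,0,0],[0.03,0,0,-0.04,0,0,0],[0.03,0,0,-0.01,0,0,0],[0.03,0,0,0,0,0,0]]'
python3 -c "
from h import *
plan(490,31,330,-6.1)"
```

```text
time_s: 23.7
ee_pos: [414.5, -323.4, 328.8]
ee_rot: [-180.0, -0.0, 99.3]
force: [-0.2, 0.8, -3.9]
gripper_width: 59.7
t 23.7 pos [ 414.5 -323.4  328.8] rot [-1.7998e+02 -3.0000e-02  9.9290e+01] w 59.7 F [-0.2  0.8 -3.9]
turn rad 0.2686  shift m x 0.3604 y 0.0374 z -0.0012
```

```bash
python3 -m jog '[[0.03,0,0,0,0,0,0.0895],[0.03,0,0,0,0,0,0.0895],[0.03,0,0,0,0,0,0.0895],[0.03,0.03,0.003,0,0,0,0],[0.03,0.045,0.005,0,0,0,0],[0.03,0.045,0.005,0,0,0,0],[0.03,0.045,0.005,0,0,0,0],[0.03,0.045,0.005,0,0,0,0],[0.03,0.045,0.005,0,0,0,0],[0.03,0.045,0.005,0,0,0,0],[0.03,0.045,0.005,0,0,0,0],[0.03,0.015,0,0,0,0,0]]'
python3 -m jog '[[0.03,0,0,0,0,0,0],[0.03,0,0,0,0,0,0]]'
python3 -c "
from h import *
plan(645.9,15,330,-6.1)"
```

```text
time_s: 25.2
ee_pos: [490.6, 32.3, 327.1]
ee_rot: [-179.8, 0.0, 84.1]
force: [-0.0, -0.5, -3.5]
gripper_width: 59.5
time_s: 25.45
ee_pos: [490.4, 29.4, 328.5]
ee_rot: [-179.9, 0.0, 83.9]
force: [-0.0, 0.2, -3.9]
gripper_width: 60.0
t 25.45 pos [490.4  29.4 328.5] rot [-1.799e+02  5.000e-02  8.386e+01] w 60.0 F [-0.   0.2 -3.9]
turn rad -0.0007  shift m x 0.0022 y 0.1561 z -0.0015
```

```bash
python3 -m jog '[[0.03,0.002,0.03,0,0,0,0],[0.03,0,0.04,0,0,0,0],[0.03,0,0.04,0,0,0,0],[0.03,0,0.03,0,0,0,0],[0.03,0,0.016,0,0,0,0],[0.03,0,0,0,0,0,0],[0.03,0,0,0,0,0,0]]'
python3 - <<'E'
from h import *
plan(645.9,15,251.5,-6.1)
f=vision.grab_frame("scene");cv2.imwrite("pics/s8.png",cv2.resize(f["color"][180:310,230:390],None,fx=4,fy=4))
E
```

```text
time_s: 26.32
ee_pos: [645.2, 14.9, 328.8]
ee_rot: [-179.9, 0.0, 83.8]
force: [0.4, 0.6, -3.1]
gripper_width: 59.7
t 26.325 pos [645.2  14.9 328.8] rot [-1.7989e+02  1.0000e-02  8.3840e+01] w 59.7 F [ 0.4  0.6 -3.1]
turn rad -0.0011  shift m x 0.0002 y 0.0006 z 0.0773
```

View pics/s8.png

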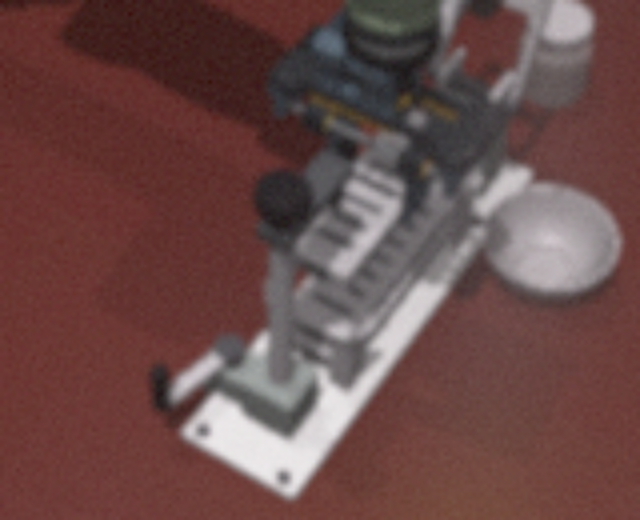

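Cassette C is held level over the nest and under the stop arm, centred on the stack (crop about (355,215)). I'll lower it.

```bash
python3 -m jog '[[0.03,0,0.0005,0.015,0,0,0],[0.03,0,0,0.015,0,0,0],[0.03,0,0,0.01,0,0,0],[0.03,0,0,0.01,0,0,0],[0.03,0,0,0.01,0,0,0],[0.03,0,0,0,0,0,0]]'
python3 -m jog '[[0.03,0,0,0.006,0,0,0],[0.03,0,0,0.005,0,0,0],[0.03,0,0,0.003,0,0,0],[0.03,0,0,0,0,0,0]]'
```

```text
time_s: 27.12
ee_pos: [646.4, 15.7, 268.1]
ee_rot: [-179.9, 0.0, 83.9]
force: [0.1, -1.0, -2.8]
gripper_width: 59.7
time_s: 27.62
ee_pos: [646.5, 15.7, 255.0]
ee_rot: [-180.0, -0.0, 83.9]
force: [-0.1, -0.1, -3.0]
gripper_width: 59.4
```

```bash
python3 -m jog '[[0.03,0,0,0.002,0,0,0],[0.03,0,0,0.0015,0,0,0],[0.03,0,0,0,0,0,0]]'
```

```text
time_s: 28.0
ee_pos: [646.6, 15.7, 251.7]
ee_rot: [-180.0, -0.0, 83.9]
force: [0.6, 0.1, -2.8]
gripper_width: 59.8
```

```bash
python3 -m jog '[[0.03,0,0,0.0015,0,0,0],[0.03,0,0,0,0,0,0],[0.091,0,0,0,0,0,0],[0.091,0,0,0,0,0,0],[0.091,0,0,0,0,0,0],[0.091,0,0,-0.02,0,0,0],[0.091,0,0,-0.05,0,0,0],[0.091,0,-0.05,0,0,0,0],[0.091,0,-0.06,0,0,0,0],[0.091,0,-0.06,0,0,0,0],[0.091,0,0,0,0,0,0]]'
python3 - <<'E'
from h import *
f=vision.grab_frame("scene");cv2.imwrite("pics/s9.png",cv2.resize(f["color"][130:310,230:430],None,fx=3.3,fy=3.3))
print(rectfit(f,545,383,-10,22))
f=vision.grab_frame("top")
r=rectfit(f,545,383,-10,22);print(r)
cv2.imwrite("pics/t9.png",cv2.resize(f["color"][110:250,140:340],None,fx=3.3,fy=3.3))
P=cloud(f)
for m in vision.silhouettes("top","jar")[:3]:
    q=P[m["pixels"]];print("jar",m["p"],np.nanmin(q,0).round(),np.nanmax(q,0).round(),np.nanmedian(q,0).round())
plan(r[0],r[1],300,r[2])
E
```

```text
time_s: 29.38
ee_pos: [472.9, 34.0, 319.5]
ee_rot: [-179.7, 0.0, 84.0]
force: [1.1, 1.3, 1.1]
gripper_width: 91.1
[545.3, 381.0, -10.33, np.float64(-205.6)]
[545.4, 386.0, -10.32, np.float64(-375.7)]
jar 0.73 [655. 299.  -7.] [721. 387.  99.] [681. 327.  87.]
t 29.525 pos [478.5  33.8 320.9] rot [ 1.7985e+02 -3.0000e-02  8.3910e+01] w 91.1 F [ 0.7 -0.   0.1]
turn rad 0.0738  shift m x 0.3585 y 0.0027 z 0.0209
```

View pics/s9.png

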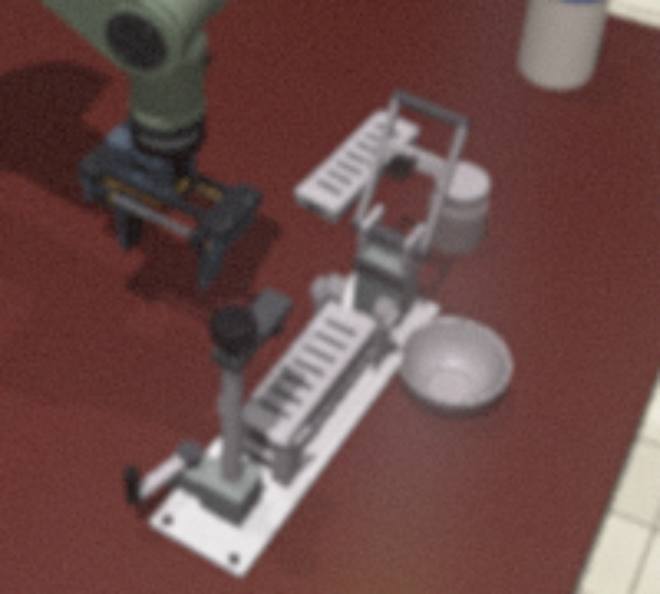

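View pics/t9.png

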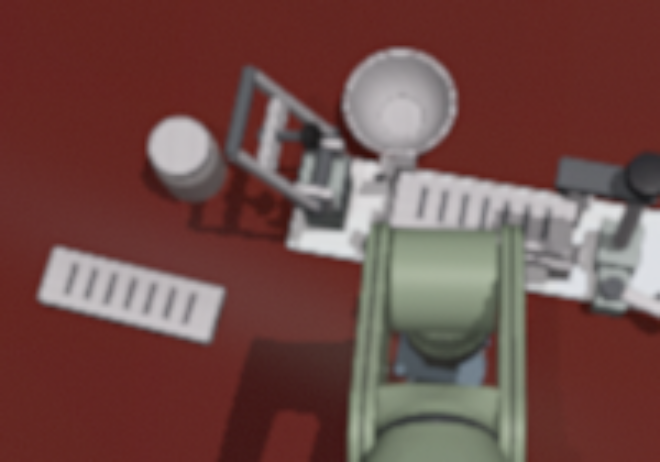

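```bash
python3 -m jog '[[0.091,0,-0.015,0,0,0,0.0369],[0.091,0,-0.015,0,0,0,0.0369],[0.091,0.04,0,0,0,0,0],[0.091,0.055,0,0,0,0,0],[0.091,0.055,0,0,0,0,0],[0.091,0.055,0,0,0,0,0],[0.091,0.055,0,0,0,0,0],[0.091,0.055,0.01,0.01,0,0,0],[0.091,0.0435,0.02,0.01,0,0,0],[0.091,0,0,0,0,0,0],[0.091,0,0,0,0,0,0]]'
python3 - <<'E'
from h import *
plan(545.4,386,197,-10.32)
f=vision.grab_frame("scene");cv2.imwrite("pics/s10.png",cv2.resize(f["color"][100:260,270:430],None,fx=3.6,fy=3.6))
E
```

```text
time_s: 30.9
ee_pos: [542.2, 384.8, 299.5]
ee_rot: [-180.0, 0.1, 79.7]
force: [-0.5, 0.4, -0.3]
gripper_width: 90.9
t 30.9 pos [542.2 384.8 299.5] rot [-1.7996e+02  5.0000e-02  7.9660e+01] w 90.9 F [-0.5  0.4 -0.3]
turn rad -0.0003  shift m x 0.0018 y 0.0030 z 0.1025
```

View pics/s10.png

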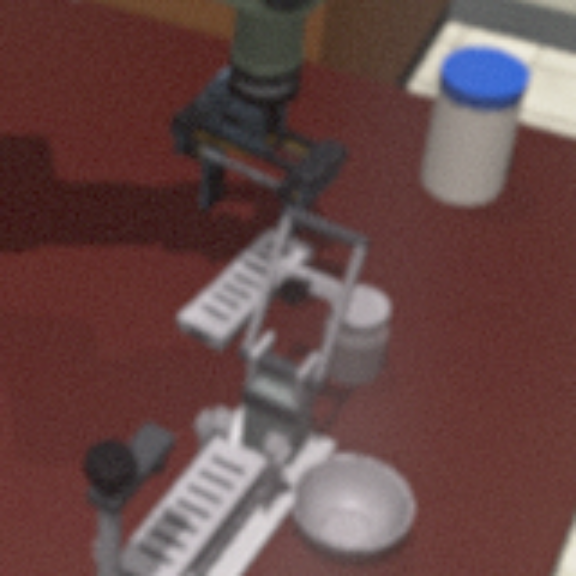

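The gripper is over D and clear of the jar (crop (360,335)). I'll lower and grip.

```bash
python3 -m jog '[[0.091,0.0015,0.003,0.02,0,0,0],[0.091,0,0,0.03,0,0,0],[0.091,0,0,0.03,0,0,0],[0.091,0,0,0.015,0,0,0],[0.091,0,0,0.006,0,0,0],[0.091,0,0,0,0,0,0],[0.03,0,0,0,0,0,0],[0.03,0,0,0,0,0,0],[0.03,0,0,0,0,0,0],[0.03,0,0,0,0,0,0],[0.03,0,0,0,0,0,0]]' 35
```

```text
time_s: 32.33
ee_pos: [545.0, 385.8, 199.7]
ee_rot: [179.9, -0.0, 79.7]
force: [0.8, -0.7, 2.9]
gripper_width: 59.6
```

```bash
python3 -m jog '[[0.03,0,0,-0.01,0,0,0],[0.03,0,0,-0.03,0,0,0],[0.03,0,0,-0.04,0,0,0],[0.03,0,0,-0.04,0,0,0],[0.03,0,0,-0.015,0,0,0],[0.03,0,0,0,0,0,0]]'
python3 -c "
from h import *
plan(480,220,337,-6.1)"
```

```text
time_s: 33.08
ee_pos: [544.7, 385.7, 334.7]
ee_rot: [180.0, -0.0, 79.7]
force: [-0.3, 0.3, -2.7]
gripper_width: 59.9
t 33.075 pos [544.7 385.7 334.7] rot [ 1.7997e+02 -4.0000e-02  7.9670e+01] w 59.9 F [-0.3  0.3 -2.7]
turn rad -0.0737  shift m x -0.1716 y -0.0467 z -0.0023
```

```bash
python3 -m jog '[[0.03,0,-0.02,0,0,0,-0.0369],[0.03,0,-0.0267,0,0,0,-0.0368],[0.03,-0.03,-0.005,0,0,0,0],[0.03,-0.045,0,0,0,0,0],[0.03,-0.045,0,0,0,0,0],[0.03,-0.045,0,0,0,0,0],[0.03,-0.045,0,0,0,0,0],[0.03,-0.045,0,0,0,0,0],[0.03,-0.045,0,0,0,0,0],[0.03,-0.045,0,0,0,0,0],[0.03,-0.02,0,0,0,0,0],[0.03,0,0,0,0,0,0]]'
python3 -m jog '[[0.03,0,0,0,0,0,0]]'
python3 -c "
from h import *
plan(646.2,12.6,340,-6.1)"
```

```text
time_s: 34.58
ee_pos: [453.4, 30.2, 332.8]
ee_rot: [-179.8, 0.0, 83.8]
force: [-0.5, 0.2, -1.6]
gripper_width: 59.5
time_s: 34.7
ee_pos: [454.3, 31.5, 333.4]
ee_rot: [-179.9, -0.0, 83.9]
force: [-0.8, 0.9, -2.0]
gripper_width: 59.4
t 34.7 pos [454.3  31.5 333.4] rot [-1.7989e+02 -2.0000e-02  8.3950e+01] w 59.4 F [-0.8  0.9 -2. ]
turn rad 0.0008  shift m x 0.0016 y 0.1928 z -0.0066
```

```bash
python3 -m jog '[[0.03,0.0015,0.03,-0.003,0,0,0.0008],[0.03,0,0.045,0,0,0,0],[0.03,0,0.045,0,0,0,0],[0.03,0,0.04,0,0,0,0],[0.03,0,0.0325,0,0,0,0],[0.03,0,0,0,0,0,0],[0.03,0,0,0,0,0,0]]'
python3 - <<'E'
from h import *
plan(646.3,12.8,274,-6.1)
f=vision.grab_frame("scene");cv2.imwrite("pics/s11.png",cv2.resize(f["color"][180:310,230:390],None,fx=4,fy=4))
E
```

```text
time_s: 35.58
ee_pos: [645.8, 12.8, 336.3]
ee_rot: [-179.8, -0.0, 83.9]
force: [-0.1, -0.4, -2.6]
gripper_width: 59.6
t 35.575 pos [645.8  12.8 336.3] rot [-1.7984e+02 -1.0000e-02  8.3940e+01] w 59.6 F [-0.1 -0.4 -2.6]
turn rad 0.0006  shift m x 0.0001 y 0.0005 z 0.0623
```

View pics/s11.png

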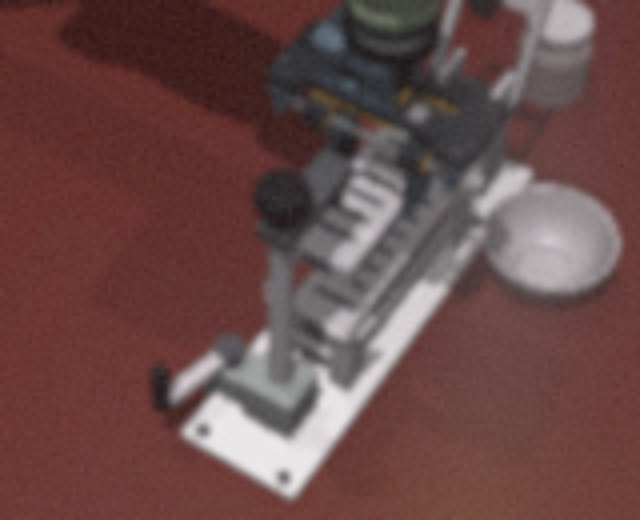

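```bash
python3 -m jog '[[0.03,0,0,0.015,0,0,0],[0.03,0,0,0.015,0,0,0],[0.03,0,0,0.012,0,0,0],[0.03,0,0,0.01,0,0,0],[0.03,0,0,0.005,0,0,0],[0.03,0,0,0,0,0,0]]'
python3 -m jog '[[0.03,0,0,0.003,0,0,0],[0.03,0,0,0.002,0,0,0],[0.03,0,0,0,0,0,0]]'
```

```text
time_s: 36.38
ee_pos: [646.5, 11.6, 279.9]
ee_rot: [-180.0, -0.0, 83.8]
force: [-0.3, -1.0, -1.6]
gripper_width: 59.4
time_s: 36.75
ee_pos: [646.4, 11.7, 275.2]
ee_rot: [-180.0, -0.0, 83.9]
force: [0.4, 0.1, -2.7]
gripper_width: 59.7
```

```bash
python3 -m jog '[[0.03,0,0,0.0015,0,0,0],[0.03,0,0,0.001,0,0,0],[0.03,0,0,0,0,0,0]]'
python3 -m jog '[[0.091,0,0,0,0,0,0],[0.091,0,0,0,0,0,0],[0.091,0,0,0,0,0,0],[0.091,0,0,-0.02,0,0,0],[0.091,0,0,-0.03,0,0,0],[0.091,0,-0.05,0,0,0,0],[0.091,0,-0.06,0,0,0,0],[0.091,0,-0.06,-0.02,0,0,0],[0.091,0,0,0,0,0,0]]'
python3 - <<'E'
from h import *
plan(645,10,330,-6.1)
for c in("scene","top"):
    f=vision.grab_frame(c)
    img=f["color"]
    cr=img[130:310,230:430] if c=="scene" else img[110:240,180:360]
    cv2.imwrite(f"pics/{c}_12.png",cv2.resize(cr,None,fx=4,fy=4,interpolation=cv2.INTER_CUBIC)[:600])
    P=cloud(f)
    for l in("clamp_bar","stop_knob","lock_peg"): print(c,l,[(d["p"].__round__(2),np.round(d["location"])) for d in vision.find_in(c,l)][:2])
    m=(P[:,:,2]>90)&(P[:,:,2]<104)&(P[:,:,0]>600)&(P[:,:,0]<690)&(P[:,:,1]>-95)&(P[:,:,1]<115)
    q=P[m];print(len(q),np.linalg.lstsq(np.c_[q[:,:2]-[645,10],np.ones(len(q))],q[:,2],rcond=None)[0])
    m=(P[:,:,2]>240)&(P[:,:,0]>590)&(P[:,:,0]<740)&(P[:,:,1]>180)&(P[:,:,1]<270)
    q=P[m];print("bar",len(q),q.mean(0),q.max(0),q.min(0))
E
```

```text
time_s: 37.12
ee_pos: [646.5, 11.6, 273.7]
ee_rot: [179.9, -0.0, 83.9]
force: [-2.2, -0.7, 5.0]
gripper_width: 59.5
time_s: 38.25
ee_pos: [474.9, 30.0, 343.6]
ee_rot: [180.0, -0.0, 83.9]
force: [0.9, 0.3, 0.6]
gripper_width: 90.8
t 38.25 pos [474.9  30.  343.6] rot [ 1.800e+02 -1.000e-02  8.389e+01] w 90.8 F [0.9 0.3 0.6]
turn rad -0.0001  shift m x -0.0019 y 0.1713 z 0.0136
scene clamp_bar [(0.94, array([670., 208., 213.]))]
scene stop_knob [(0.79, array([ 639., -142.,  249.]))]
scene lock_peg [(0.48, array([ 565., -166.,   52.]))]
799 [-7.93047807e-03  3.02091039e-03  9.67273238e+01]
bar 138 [672.00611158 232.50116217 260.66734241] [714.37815014 247.33678524 271.41468496] [627.62434306 180.60973104 240.11421768]
top clamp_bar [(0.86, array([665., 212., 220.])), (0.61, array([649.,   4.,  97.]))]
top stop_knob [(0.66, array([ 626., -120.,  252.]))]
top lock_peg [(0.53, array([ 571., -163.,   50.])), (0.45, array([ 599., -404.,   99.]))]
702 [-5.02226673e-04  1.69901820e-03  9.62418037e+01]
bar 170 [666.28869388 235.17287135 262.05560247] [711.62813608 250.51324679 274.08623425] [624.78462018 180.28406522 240.27337322]
```

View pics/scene_12.png

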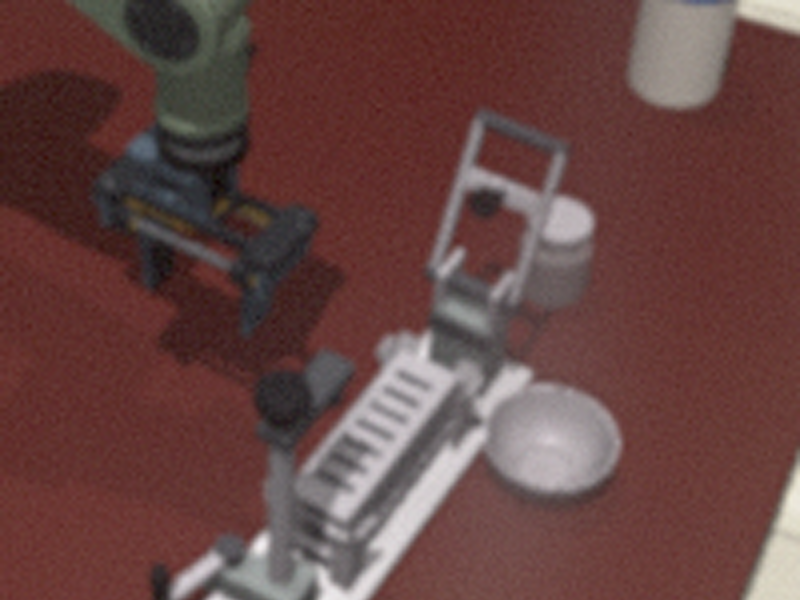

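View pics/top_12.png

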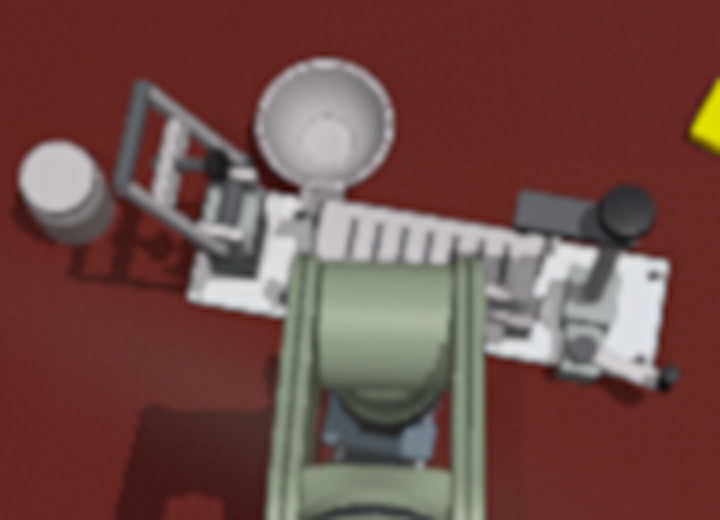

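Run:
```python
from h import *
a=np.radians(-6.1);o=np.array([645.5,11.5])
R=np.array([[np.cos(a),np.sin(a)],[-np.sin(a),np.cos(a)]])
for c in("scene","top"):
    f=vision.grab_frame(c);P=cloud(f)
    J=(P[:,:,:2]-o)@R.T
    m=(P[:,:,2]>150)&(abs(J[:,:,0])<70)&(J[:,:,1]>120)&(J[:,:,1]<300)
    q=np.c_[J[m],P[m][:,2]]
    # slice middle |x|<30
    s=q[(abs(q[:,0])<28)]
    print(c,"x range",q[:,0].min().round(),q[:,0].max().round())
    for z0 in range(150,285,10):
        t=s[(s[:,2]>=z0)&(s[:,2]<z0+10)]
        if len(t): print(z0,len(t),t[:,1].mean().round(1),t[:,1].min().round(1),t[:,1].max().round(1))
    s=q[(abs(q[:,0])>30)]
    A=np.c_[s[:,2]-124,np.ones(len(s))]; print("bars y = k(z-124)+b",np.linalg.lstsq(A,s[:,1],rcond=None)[0])
```

```text
scene x range -43.0 45.0
200 9 200.8 196.7 203.6
210 48 203.7 159.8 217.5
220 31 185.3 155.2 210.1
230 26 163.4 155.7 175.2
240 12 166.2 157.8 175.0
250 5 226.7 223.8 228.9
260 52 225.3 215.3 233.3
270 6 224.8 218.4 229.5
bars y = k(z-124)+b [  0.45923627 161.81595504]
top x range -45.0 42.0
200 15 203.3 199.4 217.7
210 69 206.4 158.0 219.0
220 43 188.4 156.6 212.7
230 28 166.9 159.2 181.0
240 14 170.7 164.7 175.9
250 3 224.1 223.4 224.7
260 76 228.9 222.7 236.5
270 7 228.8 225.5 233.2
bars y = k(z-124)+b [  0.46458773 161.91283708]
```

```bash
python3 -m jog '[[0.06,0,0,-0.03,0,0,-0.1745],[0.06,0,0,-0.03,0,0,-0.1745],[0.06,0,0,-0.03,0,0,-0.1745],[0.06,0,0,-0.03,0,0,-0.1745],[0.06,0,0,-0.026,0,0,-0.1745],[0.06,0,0,0,0,0,-0.1745],[0.06,0,0,0,0,0,-0.1745],[0.06,0,0,0,0,0,-0.1745],[0.06,0,0,0,0,0,-0.1745],[0.06,0,0,0,0,0,0]]' 15
python3 -c "
from h import *
plan(670.1,237.7,490,83.9)"
```

```text
time_s: 40.0
ee_pos: [478.4, 29.7, 488.3]
ee_rot: [180.0, -0.0, 173.7]
force: [0.3, -0.1, 0.6]
gripper_width: 59.8
t 40.0 pos [478.4  29.7 488.3] rot [ 1.8000e+02 -2.0000e-02  1.7371e+02] w 59.8 F [ 0.3 -0.1  0.6]
turn rad -0.0032  shift m x -0.1685 y 0.2272 z -0.0017
```

```bash
python3 -m jog '[[0.06,-0.02,0.027,0,0,0,-0.0032],[0.06,-0.034,0.045,0,0,0,0],[0.06,-0.034,0.045,0,0,0,0],[0.06,-0.034,0.045,0,0,0,0],[0.06,-0.028,0.038,0,0,0,0],[0.06,-0.0185,0.027,0,0,0,0],[0.06,0,0,0,0,0,0],[0.06,0,0,0,0,0,0]]'
python3 - <<'E'
from h import *
plan(670.1,237.7,440.5,83.9)
for c in("scene","top"):
    f=vision.grab_frame(c)
    img=f["color"]
    cr=img[80:240,270:430] if c=="scene" else img[100:220,160:320]
    cv2.imwrite(f"pics/{c}_13.png",cv2.resize(cr,None,fx=3.7,fy=3.7,interpolation=cv2.INTER_CUBIC))
E
```

```text
time_s: 41.0
ee_pos: [669.3, 237.5, 488.2]
ee_rot: [-180.0, -0.1, 173.9]
force: [0.8, -0.9, 1.3]
gripper_width: 60.0
t 41.0 pos [669.3 237.5 488.2] rot [-1.7996e+02 -5.0000e-02  1.7392e+02] w 60.0 F [ 0.8 -0.9  1.3]
turn rad 0.0004  shift m x -0.0008 y 0.0003 z 0.0477
```

View pics/scene_13.png

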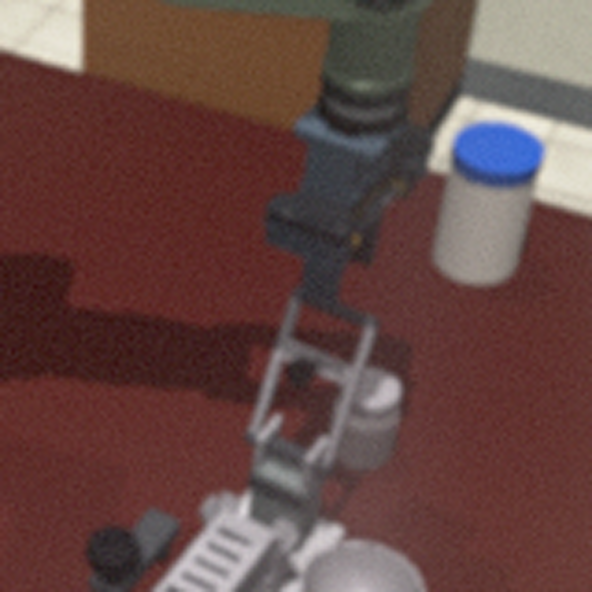

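The fingers hang over the middle of the bar, at about (325,295) in the crop. I'll lower and pinch.

```bash
python3 -m jog '[[0.06,-0.0005,0,0.015,0,0,0],[0.06,0,0,0.015,0,0,0],[0.06,0,0,0.012,0,0,0],[0.06,0,0,0.006,0,0,0],[0.06,0,0,0,0,0,0]]'
python3 -m jog '[[0.0,0,0,0,0,0,0],[0.0,0,0,0,0,0,0],[0.0,0,0,0,0,0,0],[0,0,0,0,0,0,0],[0,0,0,0,0,0,0]]' 15
```

```text
time_s: 41.72
ee_pos: [670.0, 237.8, 439.8]
ee_rot: [-180.0, -0.1, 174.0]
force: [0.4, 0.4, 0.4]
gripper_width: 59.8
time_s: 42.35
ee_pos: [670.0, 238.1, 440.7]
ee_rot: [179.9, 0.0, 174.0]
force: [-0.1, 1.1, -1.5]
gripper_width: 13.8
```

```bash
python3 -c "
import numpy as np
th=np.r_[2.0,1.93,1.83,1.73,1.63,1.53,1.43,1.33,1.23,1.13,1.03,.93,.83,.73,.63,.53,.45]
y=165-150*np.cos(th);z=150*np.sin(th)
for a,b,c in zip(th[1:],np.diff(y),np.diff(z)):print(round(a,2),'y %.4f z %.4f'%(b/1e3,-c/1e3))"
```

```text
1.93 y -0.0097 z -0.0040
1.83 y -0.0143 z -0.0046
1.73 y -0.0147 z -0.0031
1.63 y -0.0149 z -0.0016
1.53 y -0.0150 z -0.0001
1.43 y -0.0149 z 0.0014
1.33 y -0.0147 z 0.0028
1.23 y -0.0144 z 0.0043
1.13 y -0.0139 z 0.0057
1.03 y -0.0132 z 0.0071
0.93 y -0.0125 z 0.0084
0.83 y -0.0116 z 0.0096
0.73 y -0.0105 z 0.0107
0.63 y -0.0094 z 0.0117
0.53 y -0.0082 z 0.0125
0.45 y -0.0056 z 0.0106
```

```bash
python3 -m jog '[[0,0,-0.0097,-0.004,0,0,0],[0,0,-0.0143,-0.0046,0,0,0],[0,0,-0.0147,-0.0031,0,0,0],[0,0,-0.0149,-0.0016,0,0,0],[0,0,0,0,0,0,0]]'
python3 -m jog '[[0,0,-0.015,-0.0001,0,0,0],[0,0,-0.0149,0.0014,0,0,0],[0,0,-0.0147,0.0028,0,0,0],[0,0,-0.0144,0.0043,0,0,0],[0,0,-0.0139,0.0057,0,0,0],[0,0,0,0,0,0,0]]'
python3 -c "
from h import *
f=vision.grab_frame('scene');cv2.imwrite('pics/s14.png',cv2.resize(f['color'][100:300,240:420],None,fx=3,fy=3))"
```

```text
time_s: 42.98
ee_pos: [664.0, 182.4, 454.3]
ee_rot: [-179.9, -0.0, 173.9]
force: [-1.4, 0.4, 3.8]
gripper_width: 13.6
time_s: 43.72
ee_pos: [656.6, 110.3, 438.6]
ee_rot: [-179.9, -0.1, 173.9]
force: [-2.5, -0.9, 0.0]
gripper_width: 13.5
```

View pics/s14.png

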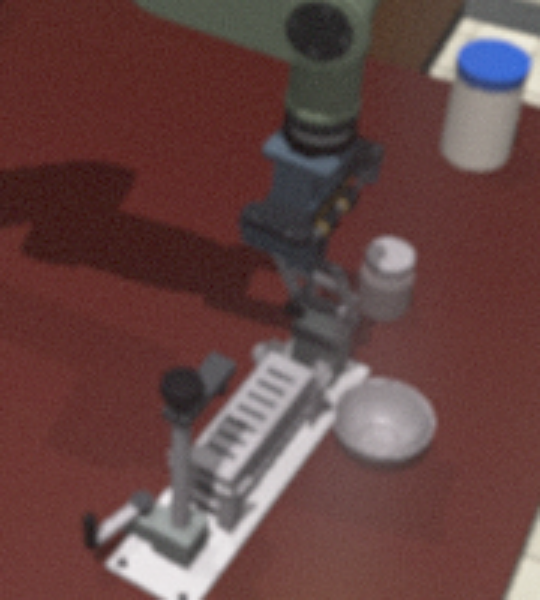

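```bash
python3 -m jog '[[0,0,-0.0132,0.0071,0,0,0],[0,0,-0.0125,0.0084,0,0,0],[0,0,-0.0116,0.0096,0,0,0],[0,0,-0.0105,0.0107,0,0,0],[0,0,-0.0094,0.0117,0,0,0],[0,0,0,0,0,0,0]]'
python3 -c "
from h import *
f=vision.grab_frame('scene');cv2.imwrite('pics/s15.png',cv2.resize(f['color'][130:310,230:390],None,fx=3.3,fy=3.3))"
```

```text
time_s: 44.52
ee_pos: [650.9, 54.0, 390.6]
ee_rot: [-179.9, -0.1, 174.0]
force: [-2.0, -1.4, -2.4]
gripper_width: 14.0
```

View pics/s15.png

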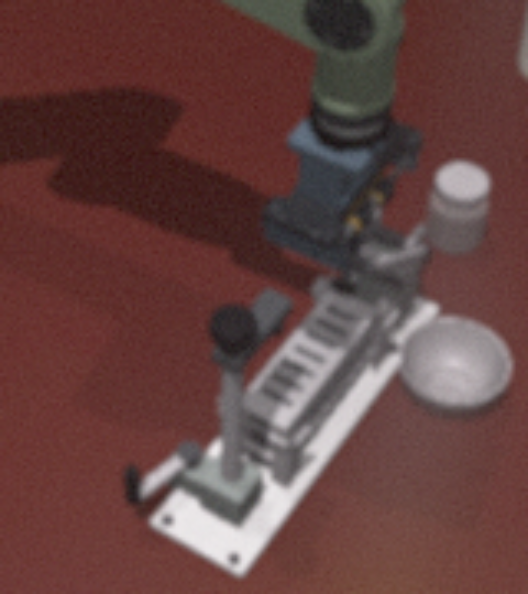

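```bash
python3 -m jog '[[0,0,-0.0082,0.0125,0,0,0],[0,0,-0.0042,0.0079,0,0,0],[0,0,0,0,0,0,0]]'
```

```text
time_s: 44.95
ee_pos: [649.6, 42.5, 371.1]
ee_rot: [-180.0, -0.0, 174.0]
force: [-1.9, -0.6, -1.6]
gripper_width: 13.4
```

```bash
python3 -m jog '[[0.05,0,0,0,0,0,0],[0.05,0,0,0,0,0,0],[0.05,0,0,0,0,0,0],[0.05,0,0,0,0,0,0],[0.05,0,0,0,0,0,0]]'
python3 -c "
from h import *
f=vision.grab_frame('scene');cv2.imwrite('pics/s16.png',cv2.resize(f['color'][130:310,230:390],None,fx=3.3,fy=3.3))
P=cloud(f)"
```

```text
time_s: 45.58
ee_pos: [649.6, 42.9, 372.0]
ee_rot: [180.0, 0.0, 174.0]
force: [-0.2, 0.2, 0.1]
gripper_width: 50.2
```

View pics/s16.png

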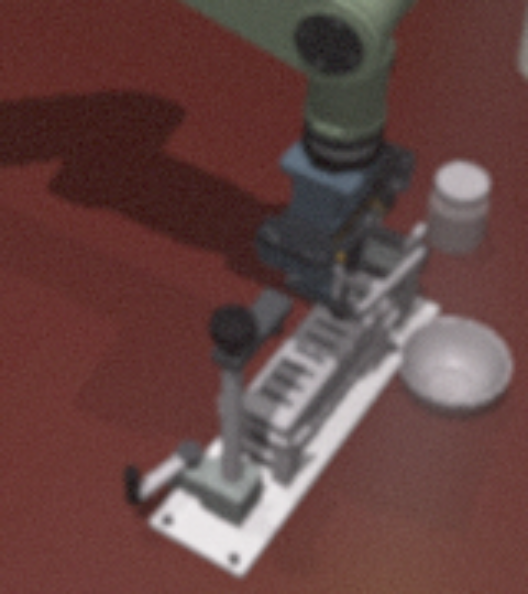

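```bash
python3 -m jog '[[0.05,0,0,-0.02,0,0,0],[0.05,0,0,-0.04,0,0,0],[0.05,0,0,-0.04,0,0,0],[0.05,0.05,0,0,0,0,0],[0.05,0.06,0,0,0,0,0],[0.05,0.05,0,0,0,0,0],[0,0,0,0,0,0,0],[0,0,0,0,0,0,0],[0,0,0,0,0,0,0]]'
python3 - <<'E'
from h import *
a=np.radians(-6.1);o=np.array([646,12])
R=np.array([[np.cos(a),np.sin(a)],[-np.sin(a),np.cos(a)]])
for c in("scene","top"):
    f=vision.grab_frame(c);P=cloud(f);img=f["color"]
    J=(P[:,:,:2]-o)@R.T
    m=(P[:,:,2]>110)&(P[:,:,2]<190)&(abs(J[:,:,0])<60)&(J[:,:,1]>-20)&(J[:,:,1]<140)
    q=np.c_[J[m],P[m][:,2]]
    for y0 in range(-10,140,15):
        t=q[(q[:,1]>=y0)&(q[:,1]<y0+15)]
        if len(t): print(c,y0,len(t),t.mean(0).round())
    m=(P[:,:,2]>200)&(P[:,:,2]<320)&(abs(J[:,:,0])<60)&(J[:,:,1]<-40)&(J[:,:,1]>-200)
    q=np.c_[J[m],P[m][:,2]]
    k=q[q[:,2]>280];print("knob",len(k),k.mean(0).round(1),k.min(0).round(1),k.max(0).round(1))
    k=q[(q[:,2]<270)&(q[:,2]>245)];print("arm",len(k),k.mean(0).round(1),k.min(0).round(1),k.max(0).round(1))
    m=(P[:,:,2]>60)&(P[:,:,2]<105)&(J[:,:,0]<-50)&(J[:,:,0]>-140)&(J[:,:,1]<-150)&(J[:,:,1]>-260)
    k=np.c_[J[m],P[m][:,2]];print("peg",len(k),k.mean(0).round(1),k.min(0).round(1),k.max(0).round(1))
    m=(P[:,:,2]>20)&(P[:,:,2]<60)&(J[:,:,0]<-45)&(J[:,:,0]>-140)&(J[:,:,1]<-130)&(J[:,:,1]>-260)
    k=np.c_[J[m],P[m][:,2]];print("lever",len(k),k.mean(0).round(1),k.min(0).round(1),k.max(0).round(1))
    cr=img[180:310,230:390] if c=="scene" else img[110:240,190:370]
    cv2.imwrite(f"pics/{c}_17.png",cv2.resize(cr,None,fx=4,fy=4,interpolation=cv2.INTER_CUBIC))
E
```

```text
time_s: 46.75
ee_pos: [491.6, 59.4, 471.7]
ee_rot: [180.0, 0.0, 174.0]
force: [-0.2, -0.6, -0.0]
gripper_width: 22.7
scene 5 77 [  1.  16. 165.]
scene 20 43 [  5.  25. 166.]
scene 35 22 [  1.  43. 158.]
scene 50 36 [  3.  60. 150.]
scene 65 105 [  2.  71. 151.]
scene 80 33 [  5.  86. 150.]
scene 95 19 [  4. 102. 146.]
scene 110 18 [  3. 118. 141.]
scene 125 19 [  4. 133. 137.]
knob 155 [   2.5 -153.   290.1] [ -19.4 -172.9  280.1] [  22.1 -129.2  297. ]
arm 174 [   4.3 -114.2  252.2] [ -14.6 -165.6  245.1] [ 16.  -68.2 262.9]
peg 49 [ -64.7 -223.2   82.8] [ -74.8 -231.9   60.7] [ -55.7 -181.7  103.2]
lever 117 [ -57.  -179.    52.3] [ -72.  -229.7   22.2] [ -45.3 -136.4   59.8]
top 5 8 [-14.  17. 165.]
top 20 2 [ 38.  29. 166.]
top 95 2 [ 41. 106. 146.]
top 110 5 [ 40. 118. 143.]
top 125 4 [ 38. 133. 140.]
knob 160 [  -4.7 -147.3  290.2] [ -24.3 -168.3  280.2] [  17.4 -127.6  297.5]
arm 225 [  -4.9 -103.4  251.7] [ -18.3 -161.7  245.1] [ 12.9 -67.6 259.3]
peg 34 [ -71.5 -212.6   81.6] [ -78.5 -226.3   60.4] [ -57.1 -166.2  101.2]
lever 149 [ -62.1 -165.5   49.6] [ -78.3 -222.4   21. ] [ -45.4 -131.1   59.9]
```

View pics/scene_17.png

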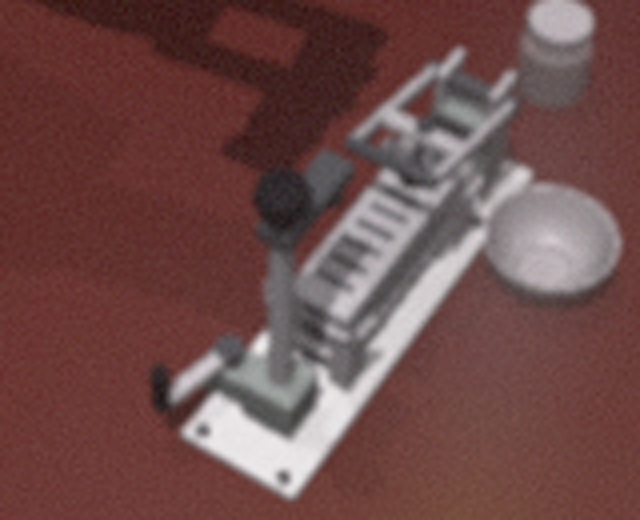

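View pics/top_17.png

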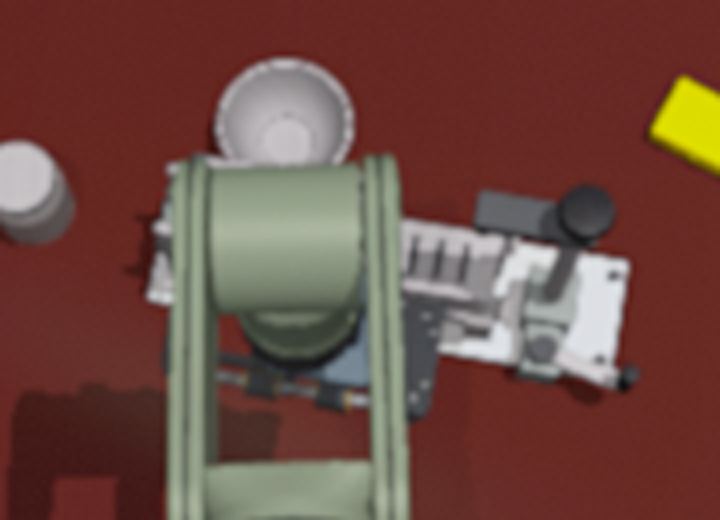

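```bash
python3 -c "
from h import *
plan(630,-137,510,83.9)"
```

```text
t 46.85 pos [491.5  59.4 471.4] rot [-1.80e+02 -2.00e-02  1.74e+02] w 15.4 F [ 0.7  0.5 -0.7]
turn rad 0.0017  shift m x -0.1586 y -0.1806 z -0.0386
```

```bash
python3 -m jog '[[0,0,0,-0.0386,0,0,0.0017],[0,-0.02,-0.023,0,0,0,0],[0,-0.033,-0.038,0,0,0,0],[0,-0.033,-0.038,0,0,0,0],[0,-0.033,-0.038,0,0,0,0],[0,-0.025,-0.028,0,0,0,0],[0,-0.0146,-0.0156,0,0,0,0],[0,0,0,0,0,0,0],[0,0,0,0,0,0,0]]'
python3 - <<'E'
from h import *
plan(630,-137,492,83.9)
for c in("scene","top"):
    f=vision.grab_frame(c)
    img=f["color"]
    cr=img[140:300,210:390] if c=="scene" else img[110:240,250:400]
    cv2.imwrite(f"pics/{c}_18.png",cv2.resize(cr,None,fx=3.7,fy=3.7,interpolation=cv2.INTER_CUBIC))
E
```

```text
time_s: 47.98
ee_pos: [629.0, -136.5, 510.1]
ee_rot: [180.0, -0.1, 173.9]
force: [1.2, 0.4, 0.1]
gripper_width: 0.7
t 47.975 pos [ 629.  -136.5  510.1] rot [ 1.7996e+02 -6.0000e-02  1.7393e+02] w 0.7 F [1.2 0.4 0.1]
turn rad 0.0006  shift m x -0.0011 y -0.0004 z 0.0181
```

View pics/scene_18.png

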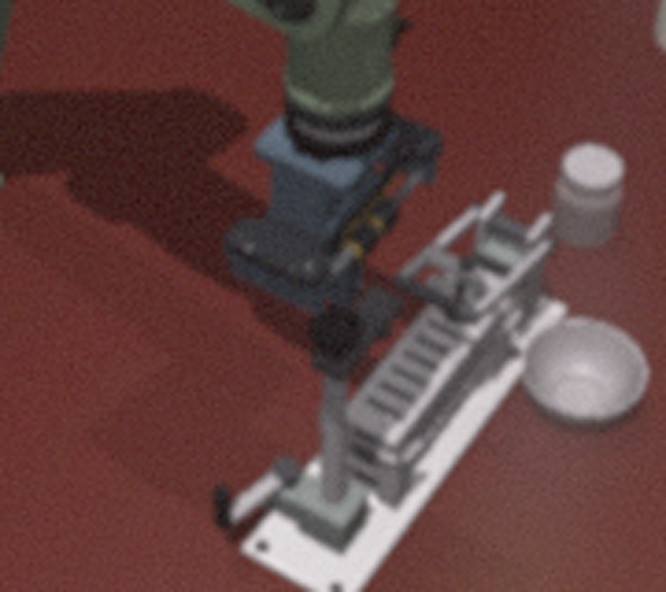

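```bash
python3 -m jog '[[0,-0.001,0,0.012,0,0,0],[0,0,0,0.012,0,0,0],[0,0,0,0.012,0,0,0],[0,0,0,0.012,0,0,0],[0,0,0,0.012,0,0,0],[0,0,0,0.012,0,0,0]]'
python3 -m jog '[[0,0,0,0.012,0,0,0],[0,0,0,0.012,0,0,0],[0,0,0,0.012,0,0,0],[0,0,0,0.01,0,0,0],[0,0,0,0.008,0,0,0],[0,0,0,0,0,0,0]]'
```

```text
time_s: 48.82
ee_pos: [629.8, -136.8, 437.7]
ee_rot: [180.0, -0.0, 173.9]
force: [-1.5, 1.2, 3.9]
gripper_width: 0.5
time_s: 49.58
ee_pos: [630.1, -137.3, 383.3]
ee_rot: [-180.0, -0.0, 173.9]
force: [-0.5, -0.3, -0.0]
gripper_width: 0.6
```

```bash
python3 -m jog '[[0,0,0,0.005,0,0,0],[0,0,0,0.003,0,0,0],[0,0,0,0.002,0,0,0]]'
python3 -m jog '[[0,0,0,0.0015,0,0,0],[0,0,0,0.0015,0,0,0]]'
```

```text
time_s: 49.95
ee_pos: [630.1, -137.3, 374.6]
ee_rot: [-180.0, 0.1, 173.9]
force: [1.3, -1.1, 3.3]
gripper_width: 0.7
time_s: 50.2
ee_pos: [630.1, -137.3, 371.6]
ee_rot: [-180.0, 0.1, 173.9]
force: [1.0, -1.8, 3.3]
gripper_width: 0.2
```

```bash
python3 -m jog '[[0,0,0,0.0015,0,0,0],[0,0,0,0.0015,0,0,0]]'
python3 -m jog '[[0,0,0,0.001,0,0,0],[0,0,0,0,0,0,0],[0,0,0,0,0,0,0]]'
```

```text
time_s: 50.45
ee_pos: [630.0, -137.2, 370.5]
ee_rot: [-179.9, 0.1, 173.9]
force: [-2.9, -1.0, 15.4]
gripper_width: 0.7
time_s: 50.82
ee_pos: [629.8, -137.2, 370.5]
ee_rot: [-179.9, 0.2, 173.9]
force: [-3.6, -1.9, 14.3]
gripper_width: 0.7
```

```bash
python3 -m jog '[[0,0,0,0.001,0,0,0],[0,0,0,0,0,0,0]]'
python3 -m jog '[[0,0,0,-0.004,0,0,0],[0,0,0,-0.02,0,0,0],[0,0,0,-0.04,0,0,0],[0,0.04,0,-0.02,0,0,0],[0,0.05,0,0,0,0,0],[0,0.05,0,0,0,0,0],[0,0.05,0,0,0,0,0],[0,0,0,0,0,0,0]]'
python3 - <<'E'
from h import *
a=np.radians(-6.1);o=np.array([646,12])
R=np.array([[np.cos(a),np.sin(a)],[-np.sin(a),np.cos(a)]])
for c in("scene","top"):
    f=vision.grab_frame(c);P=cloud(f);img=f["color"]
    J=(P[:,:,:2]-o)@R.T
    m=(P[:,:,2]>160)&(P[:,:,2]<210)&(abs(J[:,:,0])<40)&(J[:,:,1]<-110)&(J[:,:,1]>-200)
    k=np.c_[J[m],P[m][:,2]];print("knob",len(k),np.median(k,0).round(1),k.max(0).round(1))
    cr=img[180:310,230:390] if c=="scene" else img[110:240,250:400]
    cv2.imwrite(f"pics/{c}_19.png",cv2.resize(cr,None,fx=4,fy=4,interpolation=cv2.INTER_CUBIC))
    m=(P[:,:,2]>70)&(P[:,:,2]<105)&(J[:,:,0]<-50)&(J[:,:,0]>-140)&(J[:,:,1]<-170)&(J[:,:,1]>-260)
    k=np.c_[J[m],P[m][:,2]];print("peg",len(k),np.median(k,0).round(1),k.min(0).round(1),k.max(0).round(1))
E
```

```text
time_s: 51.08
ee_pos: [629.6, -137.2, 370.5]
ee_rot: [-179.9, 0.2, 173.9]
force: [-4.3, -1.2, 18.3]
gripper_width: 0.4
time_s: 52.08
ee_pos: [437.9, -116.0, 449.8]
ee_rot: [179.9, -0.2, 173.9]
force: [0.9, -0.1, 1.3]
gripper_width: 0.4
knob 151 [   3.2 -154.5  178.2] [  21.4 -128.   186.8]
peg 38 [ -64.3 -224.7   91.3] [ -74.  -230.9   70.7] [ -59.  -214.3   99.7]
knob 108 [  -1.2 -149.3  178.8] [  16.  -127.8  185.6]
  return _methods._mean(a, axis=axis, dtype=dtype,
  ret = um.true_divide(
Traceback (most recent call last):
ValueError: zero-size array to reduction operation minimum which has no identity
```

View pics/scene_19.png

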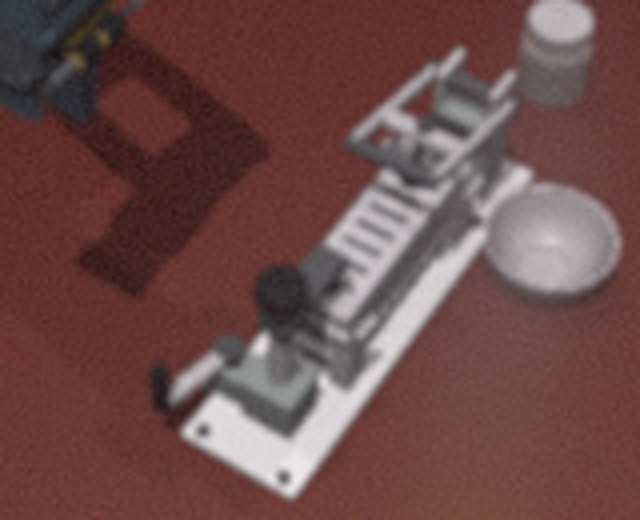

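View pics/top_19.png

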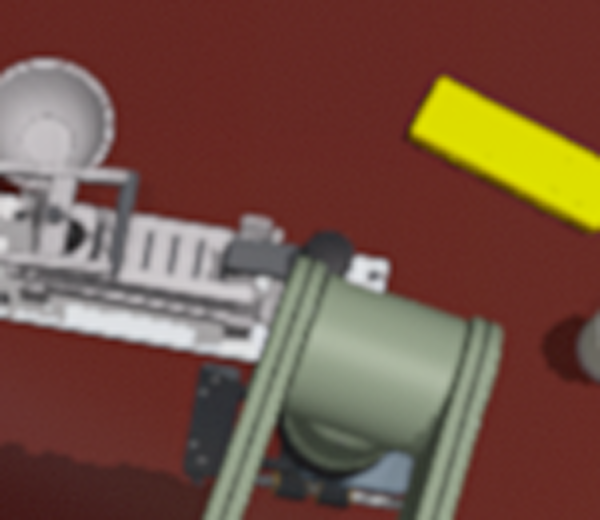

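Run:
```python
from h import *
a=np.radians(-6.1);o=np.array([646,12])
R=np.array([[np.cos(a),np.sin(a)],[-np.sin(a),np.cos(a)]])
ft=vision.grab_frame("top");fs=vision.grab_frame("scene")
def ray(f,u,v,z):
    fl=210/np.tan(np.radians(f["fov_y"])/2)
    d=f["pose"][:3,:3]@np.array([(u-f["cx"])/fl,(v-f["cy"])/fl,1]);c=f["pose"][:3,3]
    X=c+d*(z-c[2])/d[2];return X.round(1),(R@(X[:2]-o)).round(1)
print("top peg top",ray(ft,346.75,204.25,95),"pivot",ray(ft,326.25,196.75,60))
# scene_19 crop scale4 offset (230,180): peg top (160,370), pivot cap(231,347); bias check knob top (280,283)
print("scn peg",ray(fs,230+160/4,180+371/4,95),"pivot",ray(fs,230+231/4,180+346/4,60),"knob",ray(fs,230+281/4,180+283/4,180))
P=cloud(fs);print(P[266:270,286:290,2].round())
top=cv2.imread("pics/top0.png")
cv2.imwrite("pics/tz.png",cv2.resize(top[150:230,290:370],None,fx=7,fy=7,interpolation=cv2.INTER_CUBIC))
cv2.imwrite("pics/sz.png",cv2.resize(fs["color"][235:315,255:335],None,fx=7,fy=7,interpolation=cv2.INTER_CUBIC))
```

```text
top peg top (array([ 548.7, -197.1,   95. ]), array([ -74.5, -218.2])) pivot (array([ 578.6, -130.4,   60. ]), array([ -51.9, -148.8]))
scn peg (array([ 556.9, -202.3,   95. ]), array([ -65.8, -222.5])) pivot (array([ 583.5, -132.6,   60. ]), array([ -46.7, -150.4])) knob (array([ 631.6, -138.3,  180. ]), array([   1.7, -151. ]))
[[57. 59. 56. 60.]
 [56. 60. 59. 60.]
 [54. 63. 60. 59.]
 [53. 55. 60. 49.]]
```

View pics/tz.png

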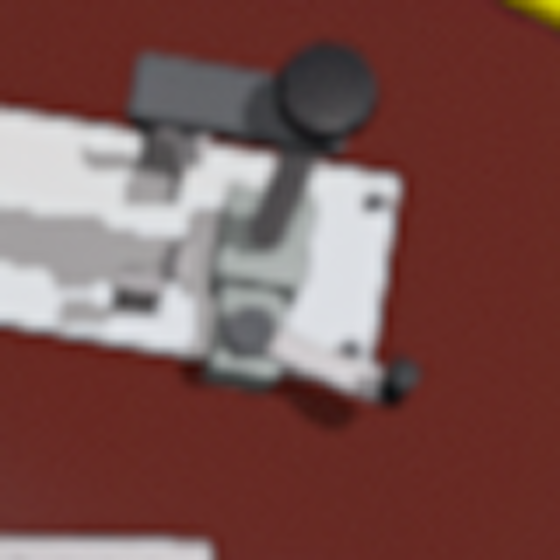

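View pics/sz.png

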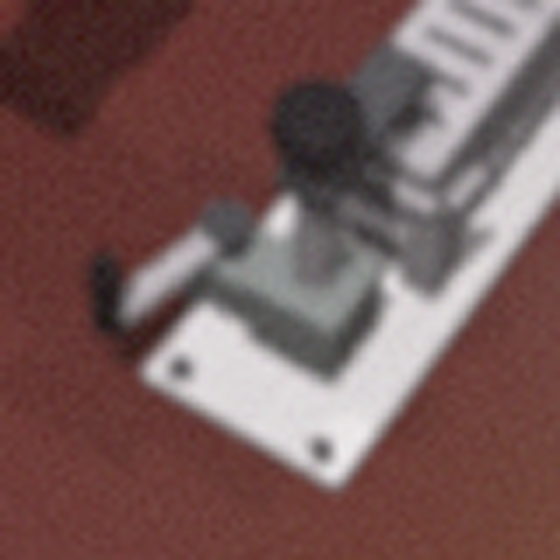

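```bash
python3 -c "
from h import *
plan(554.1,-202,320,83.9)"
```

```text
t 52.275 pos [ 442.  -116.9  450.1] rot [ 1.7997e+02 -1.0000e-02  1.7393e+02] w 0.4 F [-0.5  0.5 -0.2]
turn rad 0.0006  shift m x -0.1205 y -0.0727 z 0.1301
```

```bash
python3 -m jog '[[0.05,-0.02,-0.0127,0.01,0,0,0],[0.05,-0.03,-0.02,0.03,0,0,0],[0.05,-0.035,-0.02,0.03,0,0,0],[0.05,-0.0355,-0.02,0.03,0,0,0],[0.05,0,0,0.03,0,0,0],[0.05,0,0,0,0,0,0],[0.05,0,0,0,0,0,0]]' 20
python3 - <<'E'
from h import *
plan(554.1,-202,258,83.9)
for c in("scene","top"):
    f=vision.grab_frame(c)
    img=f["color"]
    cr=img[180:310,210:370] if c=="scene" else img[110:240,250:400]
    cv2.imwrite(f"pics/{c}_20.png",cv2.resize(cr,None,fx=4,fy=4,interpolation=cv2.INTER_CUBIC))
E
```

```text
time_s: 53.15
ee_pos: [553.9, -201.9, 321.0]
ee_rot: [-180.0, 0.1, 173.9]
force: [-0.0, 0.3, 0.0]
gripper_width: 50.0
t 53.15 pos [ 553.9 -201.9  321. ] rot [-1.7999e+02  6.0000e-02  1.7394e+02] w 50.0 F [-0.   0.3  0. ]
turn rad 0.0008  shift m x -0.0002 y -0.0001 z 0.0630
```

View pics/scene_20.png

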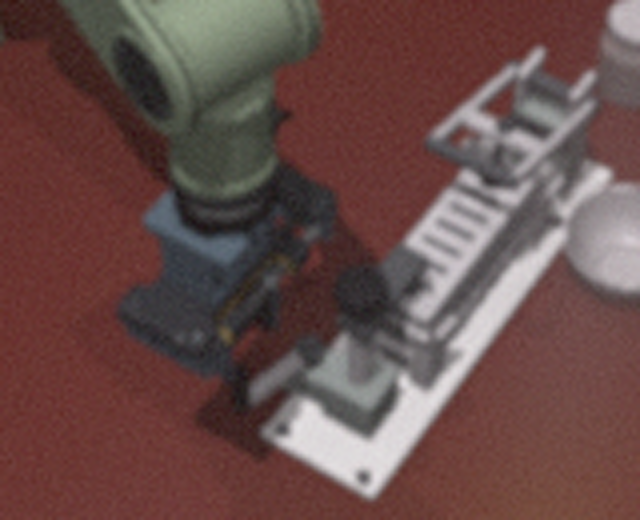

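```bash
python3 -m jog '[[0.05,0,0,0.015,0,0,0],[0.05,0,0,0.015,0,0,0],[0.05,0,0,0.008,0,0,0],[0.05,0,0,0.006,0,0,0]]'
python3 -m jog '[[0.05,0,0,0.008,0,0,0],[0.05,0,0,0.008,0,0,0],[0.05,0,0,0.003,0,0,0],[0.05,0,0,0,0,0,0],[0,0,0,0,0,0,0],[0,0,0,0,0,0,0],[0,0,0,0,0,0,0],[0,0,0,0,0,0,0]]' 12
```

```text
time_s: 53.75
ee_pos: [553.1, -201.9, 275.5]
ee_rot: [180.0, -0.1, 173.9]
force: [1.0, 0.2, 0.8]
gripper_width: 50.1
time_s: 54.75
ee_pos: [553.3, -201.3, 257.5]
ee_rot: [179.9, 0.0, 173.9]
force: [0.5, 3.5, 0.1]
gripper_width: 15.6
```

```bash
python3 -c "
import numpy as np
th=np.linspace(.25,1.57,11)
print([(round(a*75e-3,4),round(b*-75e-3,4)) for a,b in zip(np.diff(np.sin(th)),np.diff(np.cos(th)))])"
```

```text
[(np.float64(0.0094), np.float64(0.0031)), (np.float64(0.0089), np.float64(0.0043)), (np.float64(0.0083), np.float64(0.0054)), (np.float64(0.0075), np.float64(0.0065)), (np.float64(0.0066), np.float64(0.0074)), (np.float64(0.0055), np.float64(0.0082)), (np.float64(0.0044), np.float64(0.0089)), (np.float64(0.0032), np.float64(0.0094)), (np.float64(0.002), np.float64(0.0097)), (np.float64(0.0007), np.float64(0.0099))]
```

```bash
python3 -m jog '[[0,0.0094,0.0031,0,0,0,0],[0,0.0089,0.0043,0,0,0,0],[0,0.0083,0.0054,0,0,0,0],[0,0.0075,0.0065,0,0,0,0],[0,0,0,0,0,0,0]]'
python3 -m jog '[[0,0.0066,0.0074,0,0,0,0],[0,0.0055,0.0082,0,0,0,0],[0,0.0044,0.0089,0,0,0,0],[0,0,0,0,0,0,0]]'
```

```text
time_s: 55.38
ee_pos: [519.2, -178.9, 257.5]
ee_rot: [-180.0, -0.3, 174.0]
force: [-4.4, -2.7, 3.0]
gripper_width: 15.9
time_s: 55.88
ee_pos: [504.6, -152.6, 257.1]
ee_rot: [-180.0, -0.5, 174.0]
force: [-7.5, -1.7, 5.6]
gripper_width: 15.9
```

```bash
python3 -m jog '[[0,0.0032,0.0094,0,0,0,0],[0,0.002,0.0097,0,0,0,0],[0,0.0007,0.0099,0,0,0,0],[0,0,0,0,0,0,0]]'
```

```text
time_s: 56.38
ee_pos: [502.9, -122.7, 256.9]
ee_rot: [179.9, -0.3, 174.0]
force: [-5.9, 1.6, 2.3]
gripper_width: 15.5
```

```bash
python3 -m jog '[[0,-0.001,0.002,0,0,0,0],[0,0,0,0,0,0,0]]'
python3 -m jog '[[0.04,0,0,0,0,0,0],[0.04,0,0,0,0,0,0],[0.04,0,0,0,0,0,0],[0.05,0,0,-0.03,0,0,0],[0.05,0,0,-0.06,0,0,0],[0.05,0,0,-0.06,0,0,0],[0.05,0.04,0.04,-0.04,0,0,0],[0.05,0,0.06,0,0,0,0],[0.05,0,0.06,0,0,0,0],[0.05,0,0,0,0,0,0]]'
python3 - <<'E'
from h import *
plan(648,33,480,83.9)
for c in("scene","top"):
    f=vision.grab_frame(c);P=cloud(f)
    img=f["color"]
    cr=img[180:310,230:390] if c=="scene" else img[110:240,220:400]
    cv2.imwrite(f"pics/{c}_21.png",cv2.resize(cr,None,fx=4,fy=4,interpolation=cv2.INTER_CUBIC))
E
```

```text
time_s: 56.62
ee_pos: [503.6, -121.3, 256.9]
ee_rot: [179.9, -0.5, 173.9]
force: [-8.1, -0.4, 4.7]
gripper_width: 16.0
time_s: 57.88
ee_pos: [486.6, 40.6, 443.7]
ee_rot: [179.9, 0.0, 174.3]
force: [-0.2, -0.8, 0.0]
gripper_width: 50.1
t 57.875 pos [486.6  40.6 443.7] rot [1.7992e+02 5.0000e-02 1.7426e+02] w 50.1 F [-0.2 -0.8  0. ]
turn rad 0.0063  shift m x -0.1613 y 0.0096 z -0.0363
```

View pics/scene_21.png

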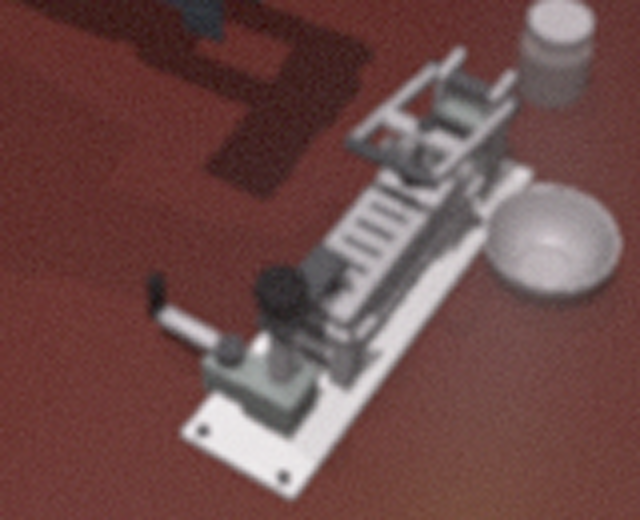

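View pics/top_21.png

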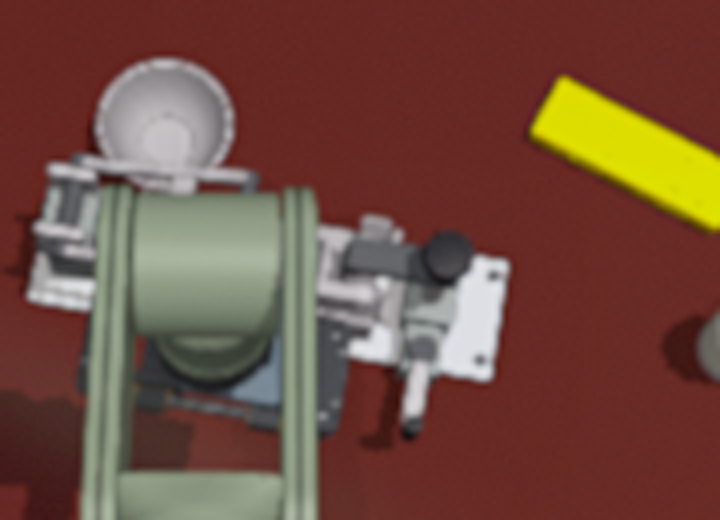

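The lock lever now points to the robot (scene crop (155,285)) and the foot and clamp are both on the stack. Last step: throw the clamp back.

```bash
python3 -m jog '[[0.05,-0.02,0,0,0,0,0.0063],[0.05,-0.045,0.003,0,0,0,0],[0.05,-0.045,0.003,0,0,0,0],[0.05,-0.035,0.001,0,0,0,0],[0.05,-0.0163,0.0005,0.02,0,0,0],[0.05,0,0,0.02,0,0,0],[0.05,0,0,0,0,0,0]]' 20
python3 - <<'E'
from h import *
plan(648,31,338,83.9)
for c in("scene",):
    f=vision.grab_frame(c)
    cv2.imwrite(f"pics/{c}_22.png",cv2.resize(f["color"][150:300,230:390],None,fx=4,fy=4,interpolation=cv2.INTER_CUBIC))
E
```

```text
time_s: 58.85
ee_pos: [646.9, 25.8, 400.3]
ee_rot: [-179.9, -0.4, 173.5]
force: [-1.2, 0.1, -0.7]
gripper_width: 50.0
t 58.85 pos [646.9  25.8 400.3] rot [-179.95   -0.38  173.49] w 50.0 F [-1.2  0.1 -0.7]
turn rad -0.0072  shift m x -0.0006 y 0.0053 z 0.0623
```

View pics/scene_22.png

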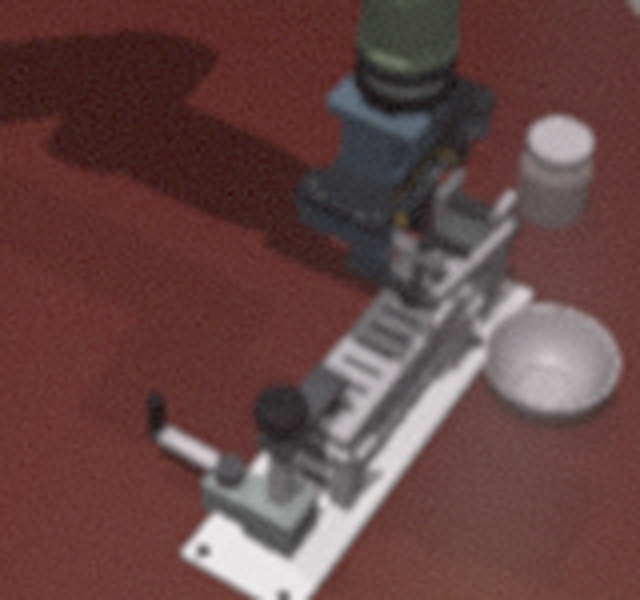

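```bash
python3 -m jog '[[0.05,0,0.0025,0,0,0,0],[0.05,0,0,0.02,0,0,0],[0.05,0,0,0.015,0,0,0],[0.05,0,0,0,0,0,0]]'
python3 -c "
from h import *
plan(648,31,338,83.9)"
```

```text
time_s: 59.4
ee_pos: [647.6, 29.4, 367.6]
ee_rot: [-180.0, -0.1, 173.6]
force: [-0.3, 0.1, 0.2]
gripper_width: 50.0
t 59.4 pos [647.6  29.4 367.6] rot [-1.7999e+02 -1.3000e-01  1.7356e+02] w 50.0 F [-0.3  0.1  0.2]
turn rad -0.0059  shift m x -0.0002 y 0.0016 z 0.0296
```

```bash
python3 -m jog '[[0.05,0,0.0016,0.01,0,0,-0.0059],[0.05,0,0,0.01,0,0,0],[0.05,0,0,0.01,0,0,0],[0.05,0,0,0,0,0,0],[0,0,0,0,0,0,0],[0,0,0,0,0,0,0],[0,0,0,0,0,0,0],[0,0,0,0,0,0,0]]' 15
python3 -c "
import numpy as np
th=np.r_[.23,.3,.4,.5,.6,.7,.8,.9,1,1.1,1.2,1.3,1.4,1.5,1.6,1.7,1.8,1.9,1.98]
y=165-150*np.cos(th);z=150*np.sin(th)
for a,b,c in zip(th[1:],np.diff(y),np.diff(z)):print(round(a,2),'y %.4f z %.4f'%(b/1e3,-c/1e3))"
```

```text
time_s: 60.4
ee_pos: [648.3, 31.8, 338.7]
ee_rot: [179.8, 0.0, 173.9]
force: [0.5, -0.8, 0.5]
gripper_width: 13.7
0.3 y 0.0027 z -0.0101
0.4 y 0.0051 z -0.0141
0.5 y 0.0065 z -0.0135
0.6 y 0.0078 z -0.0128
0.7 y 0.0091 z -0.0119
0.8 y 0.0102 z -0.0110
0.9 y 0.0113 z -0.0099
1.0 y 0.0122 z -0.0087
1.1 y 0.0130 z -0.0075
1.2 y 0.0137 z -0.0061
1.3 y 0.0142 z -0.0047
1.4 y 0.0146 z -0.0033
1.5 y 0.0149 z -0.0018
1.6 y 0.0150 z -0.0003
1.7 y 0.0149 z 0.0012
1.8 y 0.0148 z 0.0027
1.9 y 0.0144 z 0.0041
1.98 y 0.0112 z 0.0043
```

```bash
python3 -m jog '[[0,0,0.0027,-0.0101,0,0,0],[0,0,0.0051,-0.0141,0,0,0],[0,0,0.0065,-0.0135,0,0,0],[0,0,0.0078,-0.0128,0,0,0],[0,0,0.0091,-0.0119,0,0,0],[0,0,0.0102,-0.011,0,0,0],[0,0,0,0,0,0,0]]'
python3 -m jog '[[0,0,0.0113,-0.0099,0,0,0],[0,0,0.0122,-0.0087,0,0,0],[0,0,0.013,-0.0075,0,0,0],[0,0,0.0137,-0.0061,0,0,0],[0,0,0.0142,-0.0047,0,0,0],[0,0,0.0146,-0.0033,0,0,0],[0,0,0,0,0,0,0]]'
```

```text
time_s: 61.28
ee_pos: [652.5, 72.7, 413.3]
ee_rot: [-180.0, 0.1, 173.9]
force: [1.8, 0.4, -4.9]
gripper_width: 13.6
time_s: 62.15
ee_pos: [660.8, 152.1, 455.0]
ee_rot: [179.9, 0.2, 174.0]
force: [0.4, -2.4, 7.2]
gripper_width: 13.7
```

```bash
python3 -m jog '[[0,0,0.0149,-0.0018,0,0,0],[0,0,0.015,-0.0003,0,0,0],[0,0,0.0149,0.0012,0,0,0],[0,0,0,0,0,0,0]]'
python3 -m jog '[[0,0,0.0148,0.0027,0,0,0],[0,0,0.0144,0.0041,0,0,0],[0,0,0.0112,0.0043,0,0,0],[0,0,0,0,0,0,0],[0,0,0,0,0,0,0]]'
```

```text
time_s: 62.65
ee_pos: [666.1, 197.6, 453.5]
ee_rot: [179.8, 0.1, 174.0]
force: [4.7, 0.1, 4.7]
gripper_width: 13.8
time_s: 63.28
ee_pos: [670.6, 237.1, 440.5]
ee_rot: [179.9, 0.0, 173.9]
force: [5.9, 0.5, 0.5]
gripper_width: 13.8
```

```bash
python3 -m jog '[[0.05,0,0,0,0,0,0],[0.05,0,0,0,0,0,0],[0.05,0,0,0,0,0,0],[0.05,0,0,-0.02,0,0,0],[0.05,0,0,-0.04,0,0,0],[0.05,0.05,0,0,0,0,0],[0.05,0.06,0,0,0,0,0],[0.05,0.06,0,0,0,0,0],[0.05,0.06,0,0,0,0,0],[0.05,0,0,0,0,0,0]]'
python3 - <<'E'
from h import *
a=np.radians(-6.1);o=np.array([646,12])
R=np.array([[np.cos(a),np.sin(a)],[-np.sin(a),np.cos(a)]])
plan(648,31,338)
for c in("scene","top"):
    f=vision.grab_frame(c);P=cloud(f);J=(P[:,:,:2]-o)@R.T
    img=f["color"]
    cr=img[140:310,230:400] if c=="scene" else img[90:240,200:380]
    cv2.imwrite(f"pics/{c}_23.png",cv2.resize(cr,None,fx=3.5,fy=3.5,interpolation=cv2.INTER_CUBIC))
    m=(P[:,:,2]>250)&(P[:,:,2]<290)&(abs(J[:,:,0])<28)&(J[:,:,1]>190)&(J[:,:,1]<260)
    k=np.c_[J[m],P[m][:,2]];print("bar",len(k),k.mean(0).round(1))
    m=(P[:,:,2]>160)&(P[:,:,2]<210)&(abs(J[:,:,0])<40)&(J[:,:,1]<-110)&(J[:,:,1]>-200)
    k=np.c_[J[m],P[m][:,2]];print("knob",np.median(k,0).round(1))
    m=(P[:,:,2]>70)&(P[:,:,2]<110)&(J[:,:,0]<-90)&(J[:,:,0]>-170)&(J[:,:,1]<-110)&(J[:,:,1]>-190)
    k=np.c_[J[m],P[m][:,2]];print("peg",len(k),np.median(k,0).round(1))
    m=(P[:,:,2]>90)&(P[:,:,2]<104)&(abs(J[:,:,0])<28)&(abs(J[:,:,1]-20)<65)
    q=np.c_[J[m],P[m][:,2]];print("top",len(q),np.linalg.lstsq(np.c_[q[:,:2],np.ones(len(q))],q[:,2],rcond=None)[0].round(4))
    print(rectfit(f,645,10,-6,96))
E
```

```text
time_s: 64.53
ee_pos: [437.5, 259.6, 502.7]
ee_rot: [180.0, -0.1, 174.1]
force: [0.0, 0.1, 0.3]
gripper_width: 50.1
t 64.525 pos [437.5 259.6 502.7] rot [ 1.7998e+02 -7.0000e-02  1.7407e+02] w 50.1 F [0.  0.1 0.3]
turn rad 0.0000  shift m x -0.2330 y -0.2056 z 0.1647
bar 62 [-2.000e-01  2.248e+02  2.651e+02]
knob [   2.8 -153.9  178.4]
peg 35 [-122.2 -150.6   88.5]
top 457 [3.50000e-03 1.80000e-03 9.69313e+01]
[646.7, 9.1, -5.78, np.float64(-178.2)]
bar 85 [ -0.3 228.  266.3]
knob [  -5.6 -147.8  178.7]
peg 23 [-130.5 -146.    94.2]
top 579 [ 4.40000e-03 -1.80000e-03  9.65077e+01]
[646.7, 11.6, -6.21, np.float64(-212.7)]
```

View pics/scene_23.png

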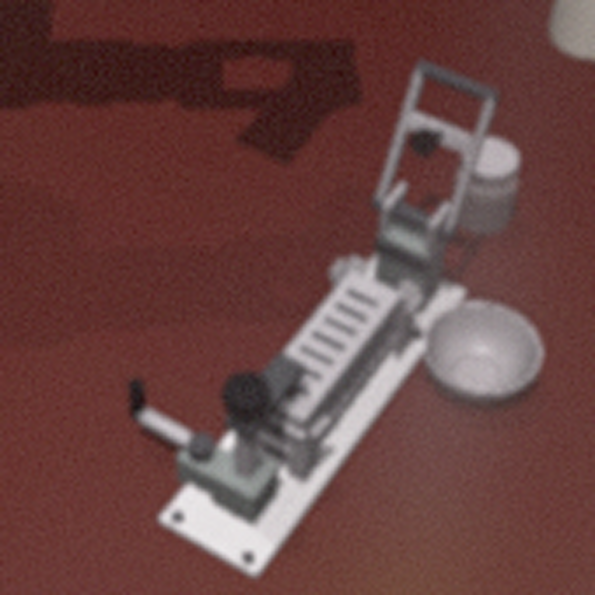

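View pics/top_23.png

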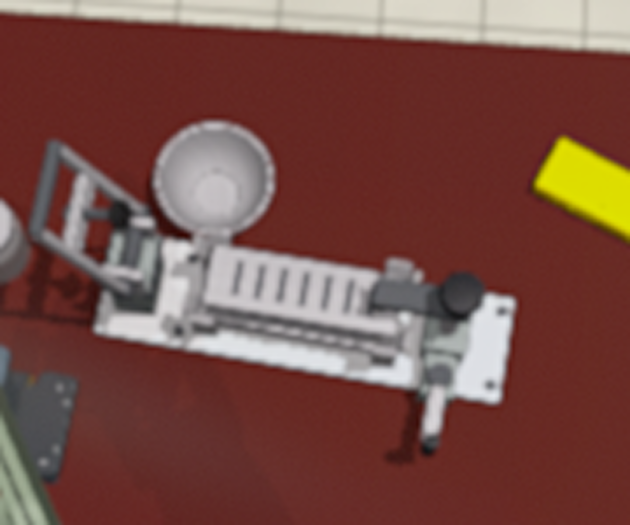

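Both pictures show the stack square in the nest with the foot on it, the lever across and the clamp thrown back. The bottle, basin and jar look unmoved. Handing in.

```bash
python3 -c "
from workcell import ticket
print(ticket.job_done())"
```

```text
the job is handed in; nothing more can be done
None
```

The job is done and handed in at about 65 s of the 210 s allowed. No verdict was reported.

- **Stack:** All four steel cassettes are in the nest, and I left the red and yellow look-alikes alone. The first cassette caught the guide at the nest's -y end with about 18 N. I backed it off and shifted it 4–5 mm, and it then went in freely. The other three went in without contact.
- **Clamp, stop and lock:** I carried the clamp over and let it drop the last 0.2 rad or so onto the stack. I then pushed the stop down until the force rose to about 18 N, swung the lock lever across, and threw the clamp back.
- **Last checks, from both cameras:**
  - The stack's top face is at about 96.5 mm, where 96 mm is expected, and level to within about 0.005 rad. It is centred within about 3 mm of the nest and within half a degree of the jig's yaw.
  - The knob's height did not change after the clamp came off, so the foot should still be resting on the stack.
  - The lock lever is at about 1.57 rad and the clamp at about 2.0 rad.
  - The basin and jar looked unmoved in the last pictures. The bottle was outside those final crops; I saw it last, unmoved, in the pictures taken after locking.
- **Not confirmed:** The contact forces at the pad and foot cannot be read directly, so I inferred them from the wrist force and the geometry.
- **Camera disagreement:** The two cameras differed by about 5 mm in y. The contact with the guide agreed with the top camera, so I used that one.

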